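# Load the vacuum filter rig and open its valve

## Task

Stack every filter plate from the drying tray on the vacuum filter head, each down flush over the two locating pins, and lower the cover over the pins until it rests flush on the stack. Only then crank the valve's handwheel open (counter-clockwise seen from above) until you feel it reach its stop, and back it off a quarter turn. Do not disturb the strip bottle, slide box and beaker standing by.

Things in the scene. Friction and masses are not known exactly. Their poses are not given: they have to be found in the camera images.
- plate1_mid (a point): Centre (mid-thickness) of a perforated steel filter plate, 130 mm (its x) by 50 (y) by 5 thick (z), 0.12 kg; all alike, either face or end will do. Two 13 mm through holes at x = +-52 mm. None if absent. It starts flat in a tray lane, where the rails keep fingers from its sides: slide it out until it overhangs the mouth, then take it across its 50 mm width.
- plate2_mid (a point): Centre (mid-thickness) of a perforated steel filter plate, 130 mm (its x) by 50 (y) by 5 thick (z), 0.12 kg; all alike, either face or end will do. Two 13 mm through holes at x = +-52 mm. None if absent. It starts flat in a tray lane, where the rails keep fingers from its sides: slide it out until it overhangs the mouth, then take it across its 50 mm width.
- plate3_mid (a point): Centre (mid-thickness) of a perforated steel filter plate, 130 mm (its x) by 50 (y) by 5 thick (z), 0.12 kg; all alike, either face or end will do. Two 13 mm through holes at x = +-52 mm. None if absent. It starts flat in a tray lane, where the rails keep fingers from its sides: slide it out until it overhangs the mouth, then take it across its 50 mm width.
- tray_mouth (a point): Middle of the open front edge of the fixed drying tray, on its floor's upper face, 56 mm over the bench; x along the lanes to the back, y across, z up. Three lanes 56 mm wide at y = -62, 0, 62 mm; rails 6 mm wide, 8 high; back wall 8 mm high, inner face at x = 194 mm. Plates lie 10 to 28 mm inside the mouth, 36 to 54 mm free behind them. Below and before the mouth all is clear.
- seat (a point): Centre of the flat top of the rig's steel filter head, 65 mm over the bench, fixed; z up. The head is 136 mm (x) by 36 (y), on a foot 160 by 74 mm whose top is 31 mm lower; plates overhang its long sides. Two upright pins at x = +-52 mm, 10 mm thick, 38 tall, the last 8 mm tapering to 5. The valve's axis is at y = -200 mm.
- cover_grip (a point): Centre of the black bar handle of the loose white cover, 52 mm above its underside: bar 70 mm long (x), 14 wide (y), 14 high, 35 mm clear above the plate. The cover is a plate 130 mm (x) by 56 (y), 10 thick, 0.3 kg, with 13 mm holes at x = +-52 mm; it starts right way up on the bench; either end may go to either pin.
- cover_base (a point): The centre of the cover's underside; z is the cover's upward normal.
- wheel_hub (a point): Centre of the valve's grey spoked handwheel (112 mm across, upright axis, rim centred at radius 50 mm, 158 mm above the bench, rim bar 12 mm thick). Fixed point on the axis; x points at the crank handle.
- crank_grip (a point): Centre of the black crank handle standing up from the handwheel's rim, 50 mm from the axis: 56 mm tall, 16 to 20 mm thick, round, upright, 193 mm above the bench at its middle. It spins freely on its own pin, so a gripper holding it can go round in a circle without turning. Its foot is 7 mm above the rim's middle.
- valve (a joint): Angle of the handwheel in rad, over several turns: 0 fully shut, growing as it opens (counter-clockwise from above). It runs stiffly, with about 2 N at the handle, and stays where it is left; the fully open stop is rigid and lies 2 to 3 turns on from where the wheel starts, not marked: it must be felt (a steady resistance well over 8 N at the handle). Backing off is clockwise.
- strips: Bystander: round white bottle with black cap, 50 mm across, 114 mm tall; origin at the centre of its underside.
- slidebox: Bystander: blue and white slide box, 87 by 112 mm, 35 mm tall; origin at the centre of its underside.
- beaker: Bystander: open glass beaker, 72 mm across, 90 mm tall; origin at the centre of its underside.
Not all that is in view belongs to the job. Leave any pink look-alike of the part that bears plate3_mid alone. Leave any blue look-alike of the part that bears cover_grip alone.

How it is judged:
By the outcome, as a careful person would: the job done as asked, in the order asked, and still so for the second after the job is handed in, with the robot touching nothing.
Of plate1, plate2, plate3 only 2 to 3 are there at a start; the rules pass over those that are not, and their reading is None.
At some moment in a run one of cover, plate1, plate2, plate3 may be knocked a few centimetres aside while the robot is not near it.
Once in a run the grip may slacken for a moment while it holds something.
It also fails if it takes over 210 s, if anything falls off the work surface, if the arm or the gripper's body presses on something with over 40 N, if the wrist force passes 120 N, or if a joint passes its speed limit or range.

## Robot

A 6-joint arm with a two-finger parallel gripper is mounted at the origin on the work surface. World frame = base frame: x ahead of the robot, y to its left, z up, the work surface at z = 0. Lengths are in m, angles in rad, forces in N, time in s.
With the tool pointing down it reaches from about 0.35 to 1 m from the base axis. Payload 7.1 kg.
Tool frame: the origin (TCP) lies midway between the tips of the shut fingers; the grasp point (between the pads) lies 19 mm behind it; z points along the fingers, y is the line along which they close (so a half turn about z gives the same grasp; the last joint's range is limited). The gripper opens to 85 mm and grips with 20 to 120 N. Pads are 22 mm wide; open, the fingers measure 114 mm over their backs; the gripper's body (76 mm by 85 mm) begins 54 mm behind the grasp point. The pads swing forward as they close: fully open they stand 13 mm farther back than shut.
Start: joints at [1.304, 0.423, 1.63, -0, 1.089, -0.019], TCP at [0.153, 0.606, 0.231] pointing down, gripper open.
Joint ranges: [-3, 3], [-0.9, 2.11], [0.09, 2.58], [-1.31, 4.45], [0.11, 2.69], [-2.54, 2.54]. Speed limits (rad/s): [2.39, 2.39, 3.01, 3.14, 3.14, 3.14].

## Interface

Orientations are given as a rotation vector (axis times angle).
In Python, from station import get_state, grab_frame, camera_params, order, trace, tip_of gives the robot as it stands.
- The arm moves only by the tool drive_tool, never from a script. Its argument "plan" is a list that holds one entry, the list of rows, each a list of 7 numbers: the shift along the tool's x, y, z scaled (see below), then the turn, a rotation vector about the tool's x, y, z scaled (see below), then the opening, from 0 (shut) to 1 (fully open). A call has 1 to 20 rows; each row shifts and turns the commanded pose from where the row before left it, along the tool's axes as they then stand; what a row does not reach is not made up. The controller multiplies each number of a shift by 0.5 m and each number of a turn by 180 degrees. A row lasts 1/8 s, in which the tool goes at most 62.5 mm and 10.7 degrees, less where a joint would pass 70% of its speed; a pose out of reach is approached as far as the arm can. A call with a number of a shift or a turn outside -1 to 1 is refused whole. A call with a gripper value outside its range is refused whole. The fingers move at their own pace and stop on an object; the grip force is fixed at half the most. Time passes only in rows, so rows that do not move let the fingers close. It gives the time, the measured TCP pose, the force, the opening and the grip force at its end, in the units of the state.
- get_state(): the state, without advancing time (a new reading comes with each control period).
- grab_frame(name): name is "scene" or "top" or "wrist"; returns (picture, depth): 420x560x3 uint8, red, green, blue; 420x560 float32, m along the optical axis (not along the pixel's ray), 0 where there is no reading.
- camera_params(name): a dict with "intrinsics" (3x3 intrinsics, pixels), "rvec" (rotation vector, rad) and "tvec" (3), from world to camera coordinates, as OpenCV has them. Camera axes: x right, y down, z forward; pixel columns grow to the right and rows downward; lengths in m; the calibration is good to about 2 mm. The wrist camera is an equidistant fisheye: a pixel r from the principal point sees the ray r / f radians off the axis. A picture is of the moment at which its call begins: read the wrist's pose just before it. camera_params takes no time and is no camera call; for the wrist camera it gives the pose at the moment of the call.
- order.sign_off(): hands the job in; it is judged then, once.
Trained networks look in the newest picture that a camera, given by its name, has taken for a name from the list of things; names that differ only in an ending like _2 or _b are one class to them, and where a whole thing is asked for, a point or a joint stands for the part that bears it (a point fixed in the world has none). Each returns a list of dicts, best first, with "p" (0 to 1); they miss things now and then, are a little off and sometimes report something else, mostly with a low value. They report only what shows in the picture. A call takes as long as a camera call. They do not tell look-alikes from the thing itself.
- trace(camera, query): "region" (420x560 bool, what is visible of it).
- tip_of(camera, query): "centre" ([x, y, z] in m, in the coordinates of the camera as it stood for that picture, good to about 4 mm: a listed point, or the origin of a listed thing).
The state is a dict: "t": time; "qpos": joint angles; "joint_vel": joint speeds; "joint_efforts": joint torques, N m; "position": TCP position; "orientation": TCP orientation; "ft_force": force on the tool from outside, world axes, zero at the start; "torque": the same for the moment, N m; "gripper_width": opening from 0.0 (shut) to 1.0 (fully open); "grasp_force": force on a finger pad.
Only numpy, scipy, OpenCV 4.12 (cv2) and the standard library are available. Lean on these libraries where they do the work, as an engineer would, in place of code of your own. Each camera call takes 0.05 s, during which the arm holds its last target. There are 200 camera calls.

## Working session

There is one attempt and no reset: what is moved stays moved. The work goes in short steps, Python scripts to look and compute and a tool call to move; the robot and the scene stay as the last step left them, time stands still between calls to the robot, and variables do not carry over. Pictures are saved under pics/ and viewed, at most 15 in all, crops included, and the job is handed in when it is done.

Besides the shell and the picture viewer there is one more tool, called as name(argument=value, ...), one argument or row to a line, values as JSON. drive_tool: Moves the arm, as the interface text tells. Shifts and turns lie within -1 to 1; 1 stands for 0.5 m of shift or 180 degrees of turn. Its arguments: {"type":"object","properties":{"plan":{"type":"array"}},"required":["plan"]}

```bash
ls; mkdir -p pics
cat > h.py <<'E'
import numpy as np, cv2
from station import *
from scipy.spatial.transform import Rotation as R
def cam(n):
    p=camera_params(n); Rm=R.from_rotvec(np.ravel(p["rvec"])).as_matrix(); return np.array(p["intrinsics"]),Rm,np.ravel(p["tvec"])
def c2w(n,c,P=None):
    K,Rm,t=P or cam(n); return (np.asarray(c)-t)@Rm
def save(img,f): cv2.imwrite("pics/"+f,img[:,:,::-1])
def cloud(n,d,P=None):
    K,Rm,t=P or cam(n); v,u=np.mgrid[:420,:560]
    X=np.stack([(u-K[0,2])/K[0,0]*d,(v-K[1,2])/K[1,1]*d,d],-1)
    return (X-t)@Rm
E
python3 - <<'E'
from h import *
s=get_state(); print({k:np.round(v,3).tolist() for k,v in s.items()})
for n in ["scene","top"]:
    im,d=grab_frame(n); save(im,n+"0.png"); np.savez(n+"0.npz",im=im,d=d)
    print(n,(-cam(n)[1].T@cam(n)[2]).round(3))
    for q in ["plate1_mid","tray_mouth","seat","cover_grip","cover_base","wheel_hub","crank_grip","strips","slidebox","beaker"]:
        print(q,[(round(r["p"],2),c2w(n,r["centre"]).round(3).tolist()) for r in tip_of(n,q)[:5]])
E
```

```text
pics
{'t': 0.0, 'qpos': [1.304, 0.424, 1.631, -0.0, 1.089, -0.019], 'joint_vel': [-0.0, 0.001, 0.0, -0.001, 0.0, 0.001], 'joint_efforts': [0.001, -55.737, -28.175, 0.0, 0.007, -0.0], 'position': [0.153, 0.605, 0.231], 'orientation': [-0.388, -3.117, 0.002], 'ft_force': [-0.349, -0.366, -0.303], 'torque': [0.017, -0.036, 0.012], 'grasp_force': 0.0, 'gripper_width': 1.0}
scene [1.393 0.003 0.782]
plate1_mid []
tray_mouth [(0.8, [0.475, 0.151, 0.057])]
seat [(0.65, [0.552, -0.114, 0.065])]
cover_grip [(0.72, [0.462, 0.518, 0.051]), (0.63, [0.453, 0.382, 0.052])]
cover_base [(0.69, [0.458, 0.517, -0.004]), (0.61, [0.454, 0.382, 0.052])]
wheel_hub [(0.9, [0.544, -0.311, 0.16])]
crank_grip [(0.67, [0.525, -0.353, 0.192])]
strips [(0.94, [0.752, 0.027, -0.001])]
slidebox [(0.63, [0.756, -0.092, 0.002])]
beaker [(0.66, [0.764, 0.208, 0.002])]
top [0.41  0.088 1.528]
plate1_mid []
tray_mouth [(0.87, [0.47, 0.153, 0.053])]
seat [(0.58, [0.552, -0.115, 0.066])]
cover_grip [(0.65, [0.45, 0.381, 0.048]), (0.62, [0.456, 0.523, 0.056]), (0.59, [0.756, 0.028, -0.005]), (0.31, [0.542, -0.311, 0.162])]
cover_base [(0.83, [0.459, 0.521, -0.002]), (0.79, [0.45, 0.376, 0.0])]
wheel_hub [(0.92, [0.544, -0.311, 0.158])]
crank_grip [(0.71, [0.448, 0.377, 0.0]), (0.6, [0.527, -0.359, 0.198])]
strips [(0.82, [0.757, 0.026, 0.0])]
slidebox [(0.62, [0.542, -0.309, 0.161]), (0.57, [0.754, -0.091, 0.002])]
beaker [(0.58, [0.761, 0.212, -0.0]), (0.33, [0.446, 0.379, 0.001])]
```

View pics/scene0.png

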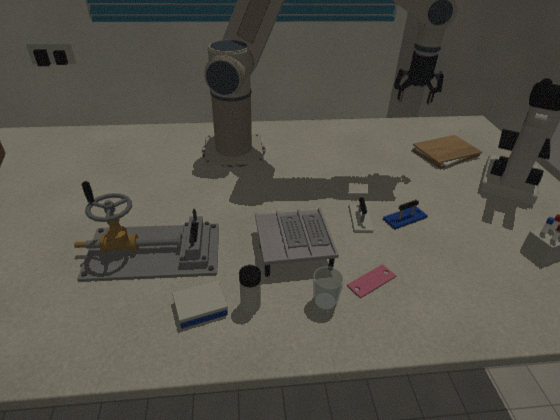

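View pics/top0.png

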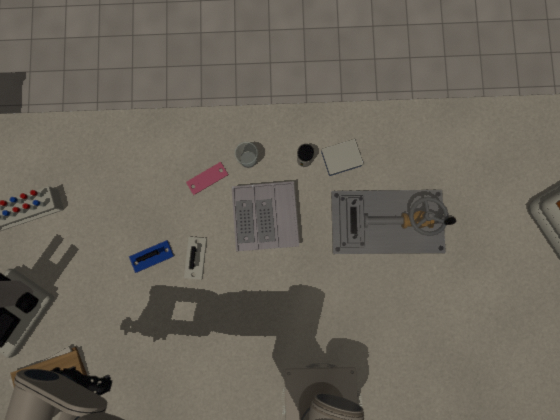

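The scene shows two plates in the tray: the left lane at top (245,220) and the middle lane at (266,220). The white cover is at (195,257), the blue and pink look-alikes at (152,256) and (207,178), and the rig at (390,222). I'll zoom in next.

Run:
```python
from h import *
im=np.load("top0.npz")["im"]; a=cv2.resize(im[175:290,180:310],None,fx=4,fy=4,interpolation=cv2.INTER_CUBIC)
im2=np.load("scene0.npz")["im"]; b=cv2.resize(im2[200:275,165:230],None,fx=4,fy=4,interpolation=cv2.INTER_CUBIC)
c=cv2.resize(im[185:260,328:400],None,fx=2.2,fy=2.2,interpolation=cv2.INTER_CUBIC)
o=np.zeros((600,800,3),np.uint8); o[:460,:520]=a; o[:300,525:785]=b; o[310:310+c.shape[0],525:525+c.shape[1]]=c
save(o,"z.png")
for n in ["top","scene"]:
  d=np.load(n+"0.npz")["d"]; X=cloud(n,d)
  for nm,p,hz,r in [("tray",(.56,.15),(.05,.08),.14),("head",(.55,-.115),(.05,.075),.11),("pins",(.55,-.115),(.08,.12),.1),("cover",(.452,.38),(.005,.02),.1),("bar",(.452,.38),(.04,.065),.06),("crank",(.525,-.355),(.18,.24),.05)]:
    m=(np.hypot(X[...,0]-p[0],X[...,1]-p[1])<r)&(X[...,2]>hz[0])&(X[...,2]<hz[1])
    P=X[m]
    if len(P)<5: print(n,nm,len(P)); continue
    (c,wh,an)=cv2.minAreaRect((P[:,:2]*1000).astype(np.float32)); print(n,nm,len(P),np.round(c,1),np.round(wh,1),round(an,1),np.median(P[:,2]).round(4))
  for q in ["plate1_mid","cover_grip","crank_grip","wheel_hub"]:
   for r in trace(n,q):
    m=r["region"]; P=X[m]; P=P[np.isfinite(P).all(1)]
    (c,wh,an)=cv2.minAreaRect((P[:,:2]*1000).astype(np.float32)); print(n,q,round(r["p"],2),m.sum(),np.round(c,1),np.round(wh,1),round(an,1),np.median(P[:,2]).round(4))
```

```text
top tray 4012 [570.3 155.7] [200.4 192.1] 3.0 0.059
top head 575 [ 547.8 -158. ] [126.9 134.9] 88.8 0.0647
top pins 24 [ 548.6 -112. ] [  7.3 112.5] 88.5 0.098
top cover 857 [454.4 382. ] [191.5 193.9] 17.9 0.0095
top bar 112 [450.7 380.7] [13.7 67.7] 83.5 0.0572
top crank 67 [ 525.5 -358.3] [18.9 18. ] 0.5 0.2171
top cover_grip 0.9 760 [433.2 250.1] [326.9 130.6] 83.0 0.0109
top cover_grip 0.69 773 [459.2 338.6] [ 98.3 500.7] 0.0 0.011
top cover_grip 0.3 677 [501.4 188.9] [255.   93.9] 27.6 0.0614
top crank_grip 0.38 69 [ 464.2 -139.5] [ 18.9 467.8] 15.7 0.2171
top crank_grip 0.28 1030 [629.4   3.4] [132.1 451.2] 52.5 0.0339
top wheel_hub 0.68 952 [625.7   4.5] [126.6 444.9] 52.9 0.0341
top wheel_hub 0.66 534 [ 477.5 -170.1] [107.8 522.9] 26.3 0.1635
scene tray 3568 [573.3 155.5] [207.4 192.9] 2.9 0.0595
scene head 529 [ 550.7 -153.3] [116.3 142.2] 88.7 0.0652
scene pins 54 [ 552.2 -113.7] [  9.6 112. ] 88.9 0.0924
scene cover 500 [449.9 416.1] [126.9 151.3] 82.9 0.0104
scene bar 89 [453.6 380.3] [14.2 75.1] 83.2 0.0583
scene crank 135 [ 530.2 -357.9] [17.4 19. ] 5.2 0.2055
scene cover_grip 0.69 677 [866.3 266.3] [ 115.3 1171.1] 57.8 0.0109
scene cover_grip 0.68 592 [889.3 225.3] [  79.9 1097.3] 70.4 0.0109
scene crank_grip 0.67 174 [ 801.6 -247.1] [1283.7   19.3] 22.1 0.1994
scene wheel_hub 0.79 804 [ 819.9 -191.3] [1206.3  118.7] 23.2 0.163
```

View pics/z.png

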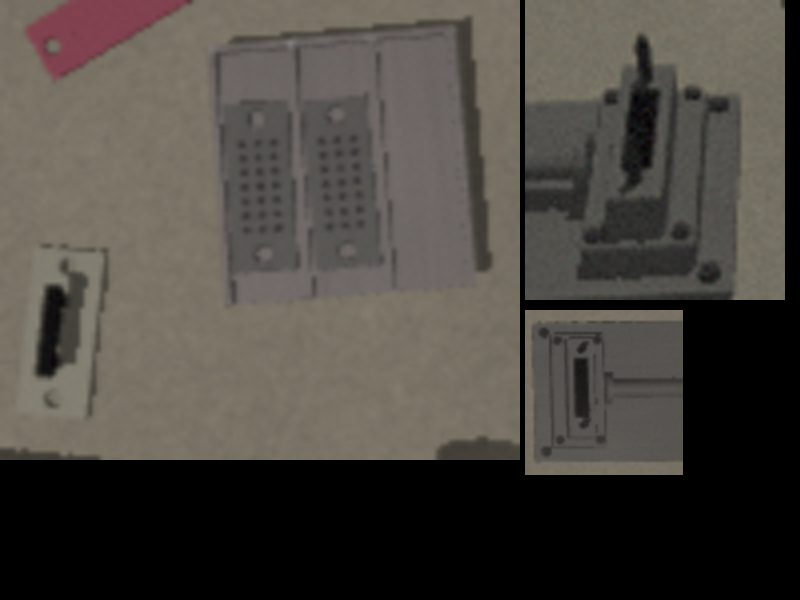

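Lanes at about 3°, seat at about -2°. The zoom confirms only two plates: the right lane is empty. I'll push each plate out from behind with shut fingers.

```bash
cat >> h.py <<'E'
def go(x,y,z,yaw,s=None):
    """yaw = world angle of tool y (deg). prints turn about tool z (scaled), shift in turned tool frame (scaled)"""
    s=s or get_state(); M=R.from_rotvec(s["orientation"]).as_matrix(); p=np.array(s["position"])
    a=np.radians(yaw); T=np.array([[-np.sin(a),np.cos(a),0],[np.cos(a),np.sin(a),0],[0,0,-1]]).T
    T=np.stack([[-np.sin(a),np.cos(a),0],[np.cos(a),np.sin(a),0],[0,0,-1]],1)
    rv=R.from_matrix(M.T@T).as_rotvec()
    print("turn",(rv/np.pi).round(4),"shift",(T.T@(np.array([x,y,z])-p)/.5).round(4))
E
python3 - <<'E'
from h import *
go(.6465,.2223,.13,93)
E
```

```text
turn [ 0.     -0.     -0.0955] shift [-0.945  -0.8178  0.2027]
```

drive_tool(
  plan=[
    [[0,0,0,0,0,-0.0478,0],[0,0,0,0,0,-0.0477,0],[-0.063,-0.0545,0,0,0,0,0],[-0.063,-0.0545,0,0,0,0,0],[-0.063,-0.0545,0,0,0,0,0],[-0.063,-0.0545,0,0,0,0,0],[-0.063,-0.0545,0,0,0,0,0],[-0.063,-0.0545,0,0,0,0,0],[-0.063,-0.0545,0,0,0,0,0],[-0.063,-0.0545,0,0,0,0,0],[-0.063,-0.0545,0,0,0,0,0],[-0.063,-0.0545,0,0,0,0,0],[-0.063,-0.0545,0,0,0,0,0],[-0.063,-0.0545,0,0,0,0,0],[-0.063,-0.0545,0,0,0,0,0],[-0.063,-0.0545,0.05,0,0,0,0],[-0.0,0,0.05,0,0,0,0],[0,0,0.05,0,0,0,0],[0,0,0,0,0,0,0]],
  ],
)

```text
t: 3.88
position: [0.6123, 0.2472, 0.1542]
orientation: [0.082, -3.136, 0.002]
ft_force: [0.1, 0.3, 1.1]
gripper_width: 0.001
grasp_force: 0.0
```

Run:
```python
from h import *
print(get_state()["position"],get_state()["t"])
go(.6465,.2223,.059,93)
im,d=grab_frame("wrist"); save(im,"w1.png"); np.savez("w1.npz",im=im,d=d)
P=cam("wrist"); print(P[0],(-P[1].T@P[2]).round(3))
for q in ["plate1_mid","tray_mouth"]:
  print(q,[(round(r["p"],2),c2w("wrist",r["centre"],P).round(4).tolist()) for r in tip_of("wrist",q)])
```

```text
[0.61225135 0.24724628 0.15420903] 3.875
turn [-0.0004 -0.0013 -0.0001] shift [-0.0658 -0.0534  0.1904]
[[325.1922621    0.         285.37710239]
 [  0.         325.1922621  211.13953248]
 [  0.           0.           1.        ]] [0.535 0.244 0.299]
plate1_mid []
tray_mouth [(0.7, [0.4551, 0.3793, 0.001]), (0.67, [0.4765, 0.1478, 0.0579])]
```

View pics/w1.png

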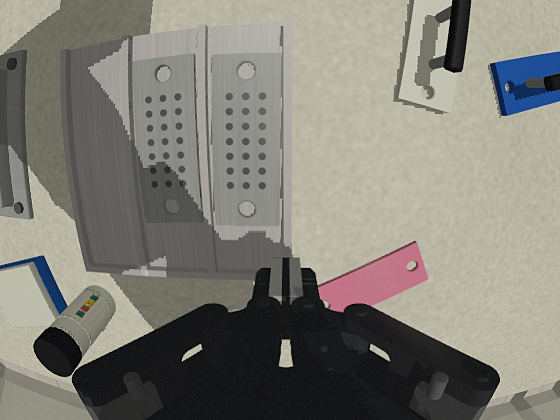

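The wrist view has both plates in their lanes, with holes at (246,71)/(246,208) and (163,73)/(172,206). The tray mouth is near v≈25, the back wall near v≈270, and the fingers at (287,270).

```bash
cat >> h.py <<'E'
def wpx(u,v,z,P):
    K,Rm,t=P; a=np.array([u-K[0,2],v-K[1,2]]); r=np.hypot(*a); th=r/K[0,0]
    ray=np.r_[a/r*np.sin(th),np.cos(th)]@Rm; C=-Rm.T@t
    return C+ray*(z-C[2])/ray[2]
def wproj(X,P):
    K,Rm,t=P; c=Rm@np.asarray(X)+t; r=np.hypot(c[0],c[1]); th=np.arctan2(r,c[2]); return K[0,2]+K[0,0]*th*c[0]/r,K[1,2]+K[0,0]*th*c[1]/r
E
python3 - <<'E'
from h import *
P=cam("wrist")
for n,u,v,z in [("hL1",246,71,.061),("hL2",246.5,208,.061),("hM1",163.5,73,.061),("hM2",172,206,.061),("endL",213,224,.061),("endLr",281,224,.061),("frontL",213,55,.061),("frontR",281,54,.061),("backwallL",213,232,.056),("mouthR",291,25,.056),("railR",207,27,.064),("rail2",132,38,.064)]:
    print(n,wpx(u,v,z,P).round(4))
E
```

```text
hL1 [0.5088 0.2146 0.061 ]
hL2 [0.6126 0.2183 0.061 ]
hM1 [0.5092 0.1512 0.061 ]
hM2 [0.614  0.1574 0.061 ]
endL [0.6274 0.1914 0.061 ]
endLr [0.6244 0.2457 0.061 ]
frontL [0.4967 0.1895 0.061 ]
frontR [0.4952 0.2392 0.061 ]
backwallL [0.6363 0.1902 0.056 ]
mouthR [0.4711 0.2452 0.056 ]
railR [0.4754 0.1844 0.064 ]
rail2 [0.4796 0.1239 0.064 ]
```

drive_tool(
  plan=[
    [[-0.033,-0.0267,0,0,0,0,0],[-0.033,-0.0267,0,0,0,0,0],[0,0,0.05,0,0,0,0],[0,0,0.05,0,0,0,0],[0,0,0.04,0,0,0,0],[0,0,0,0,0,0,0]],
  ],
)

```text
t: 4.78
position: [0.6474, 0.2221, 0.0846]
orientation: [0.081, -3.138, 0.001]
ft_force: [-0.5, -0.1, -0.3]
gripper_width: -0.002
grasp_force: 0.0
```

Run:
```python
from h import *
go(.6470,.2212,.059,93)
```

```text
turn [-0.0003 -0.0009 -0.0002] shift [ 0.001  -0.0018  0.0513]
```

drive_tool(
  plan=[
    [[0,-0.0018,0.026,0,0,0,0],[0,0,0.025,0,0,0,0],[0,0,0,0,0,0,0],[0.012,0,0,0,0,0,0],[0.012,0,0,0,0,0,0],[0.012,0,0,0,0,0,0],[0.012,0,0,0,0,0,0],[0.012,0,0,0,0,0,0],[0.012,0,0,0,0,0,0],[0.012,0,0,0,0,0,0],[0.012,0,0,0,0,0,0],[0.012,0,0,0,0,0,0],[0.012,0,0,0,0,0,0],[0.012,0,0,0,0,0,0],[0.012,0,0,0,0,0,0],[0.012,0,0,0,0,0,0],[0.012,0,0,0,0,0,0],[0.01,0,0,0,0,0,0]],
  ],
)

```text
t: 7.02
position: [0.5591, 0.2175, 0.0611]
orientation: [-0.082, 3.14, 0.0]
ft_force: [3.6, 0.4, 6.4]
gripper_width: 0.001
grasp_force: 2.5
```

```bash
cat >> h.py <<'E'
def holes(P,im,z,guess,r=9,dark=False):
    """refine two hole pixel positions near guess world points -> blob centroid brighter than surroundings"""
    pass
E
python3 - <<'E'
from h import *
im,d=grab_frame("wrist"); save(im,"w2.png")
P=cam("wrist"); np.savez("w2.npz",im=im,K=P[0],R=P[1],t=P[2])
E
```

```text
(no output)
```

View pics/w2.png

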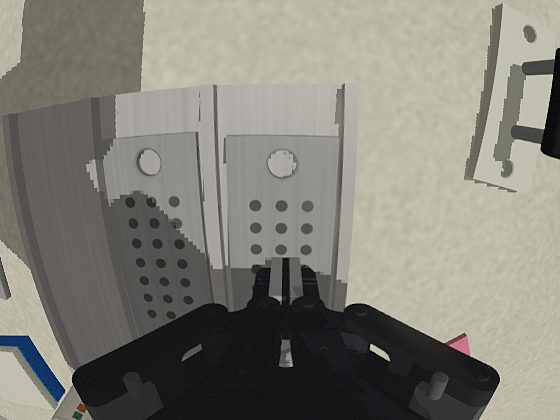

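The fingers rode up over the plate at z≈0.061, and its front hole at (282,163) is still inside the mouth. I'll go back and push lower.

drive_tool(
  plan=[
    [[0,0,-0.03,0,0,0,0],[-0.04,0,0,0,0,0,0],[-0.04,0,0,0,0,0,0],[-0.04,0,0,0,0,0,0],[-0.04,0,0,0,0,0,0],[-0.016,0,0,0,0,0,0],[0,0,0.02,0,0,0,0],[0,0,0,0,0,0,0],[0,0,0,0,0,0,0]],
  ],
)

```text
t: 8.2
position: [0.6461, 0.222, 0.0655]
orientation: [0.082, -3.139, 0.001]
ft_force: [-0.0, 0.3, 0.2]
gripper_width: 0.002
grasp_force: 0.0
```

Run:
```python
from h import *
print(get_state()["position"],get_state()["ft_force"])
go(.6470,.2212,.057,93)
```

```text
[0.64605335 0.22196269 0.06547439] [-0.02102871  0.29166793  0.24478634]
turn [-0.0001 -0.0004  0.    ] shift [-0.0018 -0.0016  0.0169]
```

drive_tool(
  plan=[
    [[-0.001,-0.0016,0.008,0,0,0,0],[0,0,0.0082,0,0,0,0],[0,0,0,0,0,0,0],[0,0,0,0,0,0,0]],
  ],
)

```text
t: 8.7
position: [0.6475, 0.2213, 0.0577]
orientation: [-0.082, 3.141, 0.0]
ft_force: [-0.4, 0.4, 0.2]
gripper_width: 0.002
grasp_force: 0.0
```

drive_tool(
  plan=[
    [[0,0,0.002,0,0,0,0],[0.01,0,0,0,0,0,0],[0.01,0,0,0,0,0,0],[0.01,0,0,0,0,0,0],[0.008,0,0,0,0,0,0],[0.008,0,0,0,0,0,0],[0.008,0,0,0,0,0,0],[0,0,0,0,0,0,0]],
  ],
)

```text
t: 9.7
position: [0.6202, 0.2198, 0.0567]
orientation: [0.082, -3.14, 0.0]
ft_force: [-0.4, 0.1, -0.6]
gripper_width: 0.001
grasp_force: 0.0
```

drive_tool(
  plan=[
    [[0.01,0,0,0,0,0,0],[0.01,0,0,0,0,0,0],[0.01,0,0,0,0,0,0],[0.01,0,0,0,0,0,0],[0.01,0,0,0,0,0,0],[0.01,0,0,0,0,0,0],[0.01,0,0,0,0,0,0],[0.01,0,0,0,0,0,0],[0.01,0,0,0,0,0,0],[0.01,0,0,0,0,0,0],[0.01,0,0,0,0,0,0],[0.01,0,0,0,0,0,0],[0.006,0,0,0,0,0,0],[0,0,0,0,0,0,0]],
  ],
)

```text
t: 11.45
position: [0.557, 0.2165, 0.0565]
orientation: [0.082, -3.139, 0.0]
ft_force: [0.1, 0.2, -0.9]
gripper_width: 0.003
grasp_force: 0.0
```

Run:
```python
from h import *
im,d=grab_frame("wrist"); save(im,"w3.png"); print(get_state()["position"])
P=cam("wrist"); np.savez("w3.npz",im=im,K=P[0],R=P[1],t=P[2])
```

```text
[0.55708919 0.21645889 0.0564717 ]
```

View pics/w3.png

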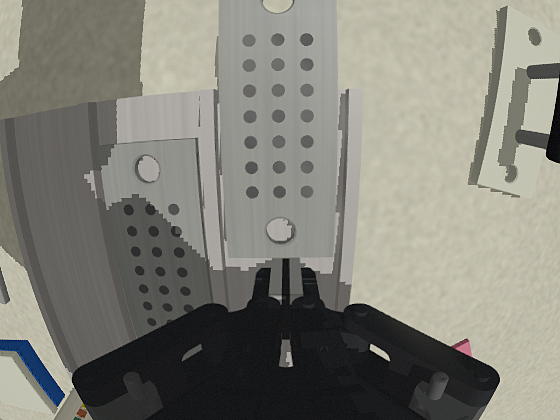

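The plate is out. Its holes are at (278,2) and (281,230), and its back edge is at v≈258.

Run:
```python
from h import *
D=np.load("w3.npz"); P=(D["K"],D["R"],D["t"])
for n,u,v in [("hf",278,2),("hb",280.5,230.5),("bl",228,258),("br",334,258),("ml",217,91),("mr",345,90)]: print(n,wpx(u,v,.061 if n[0]!='m' else .056,P).round(4))
go(.557,.2165,.10,93)
```

```text
hf [0.4315 0.2068 0.061 ]
hb [0.5332 0.213  0.061 ]
bl [0.5487 0.1885 0.061 ]
br [0.546  0.2391 0.061 ]
ml [0.4716 0.1819 0.056 ]
mr [0.4684 0.238  0.056 ]
turn [-0.0001 -0.0004 -0.    ] shift [ 0.0002  0.0001 -0.0871]
```

drive_tool(
  plan=[
    [[0,0,-0.065,0,0,0,0],[0,0,-0.065,0,0,0,0.5],[0.055,-0.0014,0,0,0,0,1],[0.055,-0.0014,0,0,0,0,1],[0.055,-0.0014,0,0,0,0,1],[0.0536,-0.0012,0,0,0,0,1],[0,0,0,0,0,0,1],[0,0,0.04,0,0,0,1],[0,0,0.04,0,0,0,1],[0,0,0.04,0,0,0,1],[0,0,0,0,0,0,1]],
  ],
)

```text
t: 12.88
position: [0.4487, 0.2079, 0.0606]
orientation: [0.082, -3.138, 0.001]
ft_force: [0.1, -0.0, 0.1]
gripper_width: 1.0
grasp_force: 0.0
```

Run:
```python
from h import *
go(.448,.2081,.0395,93)
im,d=grab_frame("wrist"); save(im,"w4.png")
P=cam("wrist"); np.savez("w4.npz",im=im,K=P[0],R=P[1],t=P[2])
print(wproj([.5332,.213,.061],P),wproj([.4315,.2072,.061],P))
```

```text
turn [-0.0003 -0.0007 -0.0001] shift [0.0014 0.0004 0.0421]
(np.float64(286.0089957080172), np.float64(384.94757214980984)) (np.float64(285.2066028540421), np.float64(239.23853396685996))
```

View pics/w4.png

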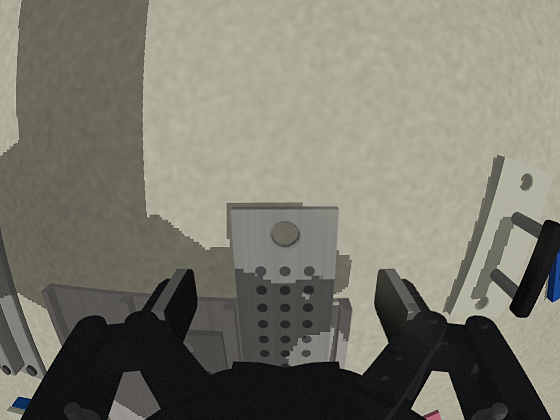

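Plate end with hole at (285,233) sits centred between the open fingers. I'll lower the gripper and grasp it.

drive_tool(
  plan=[
    [[0.0014,0,0.021,0,0,0,1],[0,0,0.021,0,0,0,1],[0,0,0,0,0,0,0.75],[0,0,0,0,0,0,0.3],[0,0,0,0,0,0,0],[0,0,0,0,0,0,0],[0,0,0,0,0,0,0],[0,0,0,0,0,0,0],[0,0,-0.02,0,0,0,0],[0,0,-0.03,0,0,0,0],[0,0,-0.04,0,0,0,0],[0,0,-0.05,0,0,0,0],[0,0,-0.06,0,0,0,0],[0,0,-0.06,0,0,0,0],[0,0,0,0,0,0,0]],
  ],
)

```text
t: 14.8
position: [0.4495, 0.2088, 0.1736]
orientation: [-0.082, 3.135, 0.003]
ft_force: [0.1, -0.5, -1.3]
gripper_width: 0.565
grasp_force: 62.0
```

Run:
```python
from h import *
im,d=grab_frame("wrist"); save(im,"w5.png")
P=cam("wrist"); np.savez("w5.npz",im=im,d=d,K=P[0],R=P[1],t=P[2])
s=get_state(); print(s["position"],s["gripper_width"],s["grasp_force"])
n="scene"; im,d=grab_frame(n); save(im,"s5.png")
go(.552,-.114,.14,88)
```

```text
[0.44849603 0.20840661 0.17211399] 0.565744244415725 61.964746713638306
turn [0.0001 0.0002 0.0277] shift [-0.2308 -0.6365  0.0621]
```

View pics/w5.png

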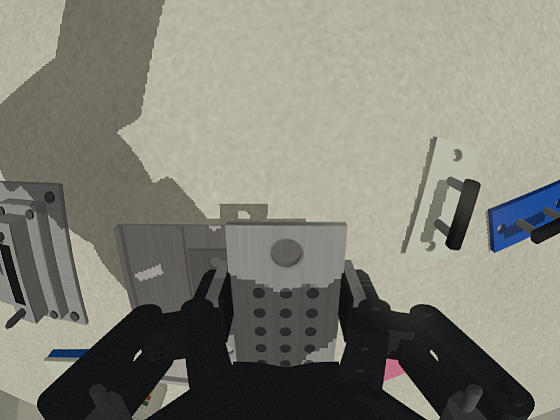

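The plate is held level-looking, its front hole at (286,253) and far edge at v≈223. I'll measure its pose in the tool frame, and the pins using all cameras.

```bash
cat >> h.py <<'E'
def wcloud(d,P):
    K,Rm,t=P; v,u=np.mgrid[:420,:560]; ax=(u-K[0,2]); ay=(v-K[1,2]); r=np.hypot(ax,ay)+1e-9; th=r/K[0,0]
    X=np.stack([ax/r*np.tan(th)*d,ay/r*np.tan(th)*d,d],-1); return (X-t)@Rm
def tool(X,s): return (np.asarray(X)-s["position"])@R.from_rotvec(s["orientation"]).as_matrix()
E
python3 - <<'E'
from h import *
s=get_state(); D=np.load("w5.npz"); P=(D["K"],D["R"],D["t"]); C=wcloud(D["d"],P); T=tool(C,s)
sub=T[230:355:5,235:335:5].reshape(-1,3); sub=sub[np.isfinite(sub).all(1)&(abs(sub[:,2]+.0215)<.012)]
A=np.c_[sub[:,:2],np.ones(len(sub))]; print(len(sub),np.linalg.lstsq(A,sub[:,2],rcond=None)[0], np.std(sub[:,2]))
zt=s["position"][2]+.0215
print("hole",tool(wpx(286.5,253,zt,P),s).round(4),"edge",tool(wpx(286,223,zt,P),s).round(4), "yl",tool(wpx(226,250,zt,P),s).round(4),"yr",tool(wpx(346,250,zt,P),s).round(4))
for n in ["top","scene"]:
    im,d=grab_frame(n); X=cloud(n,d)
    m=(abs(X[...,0]-.551)<.08)&(abs(X[...,1]+.113)<.03)&(X[...,2]>.078)&(X[...,2]<.115)
    for sgn in (-1,1):
        q=X[m&(np.sign(X[...,0]-.551)==sgn)]; print(n,sgn,len(q),q.mean(0).round(4), q.min(0).round(4),q.max(0).round(4))
E
```

```text
478 [ 0.00957091 -0.00318102 -0.02124188] 0.0007216284871011889
hole [ 0.0195  0.0007 -0.0215] edge [ 0.0329  0.0005 -0.0215] yl [ 0.0208 -0.0246 -0.0215] yr [ 0.0207  0.0257 -0.0215]
top -1 12 [ 0.4969 -0.111   0.0966] [ 0.4921 -0.1152  0.0863] [ 0.5007 -0.1073  0.1033]
top 1 11 [ 0.5997 -0.1128  0.0956] [ 0.5966 -0.1168  0.0804] [ 0.6055 -0.1091  0.1059]
scene -1 28 [ 0.5016 -0.1118  0.0916] [ 0.4968 -0.1168  0.0788] [ 0.5072 -0.1076  0.1041]
scene 1 34 [ 0.6053 -0.114   0.0906] [ 0.599  -0.1192  0.0782] [ 0.6109 -0.1098  0.1043]
```

Run:
```python
from h import *
go(.66,-.1124,.165,88.7)
```

```text
turn [-0.0002 -0.0005  0.0238] shift [-0.44   -0.6306  0.01  ]
```

drive_tool(
  plan=[
    [[0,0,-0.01,0,0,0.012,0],[0,0,0,0,0,0.0118,0],[-0.0314,-0.045,0,0,0,0,0],[-0.0314,-0.045,0,0,0,0,0],[-0.0314,-0.045,0,0,0,0,0],[-0.0314,-0.045,0,0,0,0,0],[-0.0314,-0.045,0,0,0,0,0],[-0.0314,-0.045,0,0,0,0,0],[-0.0314,-0.045,0,0,0,0,0],[-0.0314,-0.045,0,0,0,0,0],[-0.0314,-0.045,0,0,0,0,0],[-0.0314,-0.045,0,0,0,0,0],[-0.0314,-0.045,0,0,0,0,0],[-0.0314,-0.045,0,0,0,0,0],[-0.0314,-0.045,0.01,0,0,0,0],[-0.0314,-0.045,0.01,0,0,0,0],[0,0,0,0,0,0,0],[0,0,0,0,0,0,0]],
  ],
)

```text
t: 17.25
position: [0.6597, -0.1113, 0.1647]
orientation: [-0.036, -3.139, -0.001]
ft_force: [-0.3, 0.2, -1.4]
gripper_width: 0.564
grasp_force: 62.0
```

Run:
```python
from h import *
s=get_state(); im,d=grab_frame("wrist"); P=cam("wrist"); np.savez("w6.npz",im=im,d=d,K=P[0],R=P[1],t=P[2])
print(s["position"],s["orientation"],s["gripper_width"])
print(wproj([.5,-.1115,.103],P),wproj([.603,-.1135,.103],P))
save(im,"w6.png")
```

```text
[ 0.65972953 -0.11132272  0.16469508] [-3.60526878e-02 -3.13941295e+00 -8.39502448e-04] 0.5643440894135878
(np.float64(278.6778704303048), np.float64(-13.185957971816464)) (np.float64(279.17351489856117), np.float64(143.53848298818883))
```

View pics/w6.png

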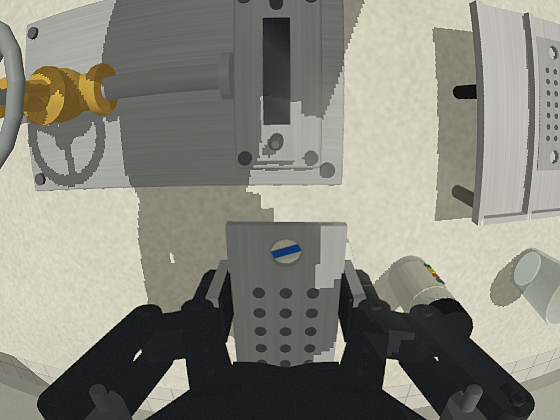

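The near pin is at about (276,142) and the far one at about (276,3). The held plate's hole is unchanged at (286,252).

Run:
```python
from h import *
s=get_state(); D=np.load("w6.npz"); P=(D["K"],D["R"],D["t"]); C=wcloud(D["d"],P); g=cv2.cvtColor(D["im"],cv2.COLOR_RGB2GRAY)
for (u0,u1,v0,v1) in [(262,292,126,156),(262,292,0,20)]:
    S=C[v0:v1,u0:u1]; m=(S[...,2]>.075)&(S[...,2]<.115)
    v,u=np.where(m); print(len(u),"px",u.mean()+u0,v.mean()+v0,(u.min()+u0,u.max()+u0,v.min()+v0,v.max()+v0)); q=S[m]
    t=q[:,2]>.098; print("tip",q[t].mean(0).round(4),t.sum(),u[t].mean()+u0,v[t].mean()+v0,"all",q.mean(0).round(4),"tool",tool(q[t].mean(0),s).round(4))
print(g[132:154,266:286])
# head top face edges
m=(abs(C[...,2]-.065)<.003); v,u=np.where(m&(np.mgrid[:420,:560][0]<200)); Q=C[v,u]; Q=Q[(abs(Q[:,1]+.112)<.04)]
c=cv2.minAreaRect((Q[:,:2]*1000).astype(np.float32)); print(c,len(Q))
```

```text
205 px 275.5170731707317 141.79024390243902 (np.int64(268), np.int64(283), np.int64(134), np.int64(150))
tip [ 0.6029 -0.1161  0.102 ] 128 275.03125 143.359375 all [ 0.6022 -0.1159  0.0982] tool [ 0.0567 -0.0064  0.0631]
71 px 275.3943661971831 2.4507042253521125 (np.int64(269), np.int64(281), np.int64(0), np.int64(6))
tip [nan nan nan] 0 nan nan all [ 0.5037 -0.1142  0.0812] tool [nan nan nan]
[[165 164 164 165 169 171 170 170 174 178 158 157 179 177 172 168 166 169
  169 166]
 [167 164 164 164 170 172 176 140 137 107  94  92 121 118 156 174 167 169
  169 167]
 [165 163 165 166 171 178 141  84  84  75  80  78  84  79  87 155 173 171
  169 167]
 [166 163 165 167 177 141  86  75  82  83  84  85  85  84  78  83 152 173
  170 167]
 [166 163 166 170 159  88  75  80  86  86  88  86  86  87  85  78 103 177
  170 167]
 [166 166 168 177 112  75  79  86  88  90  88  90  89  87  87  81  84 180
  173 167]
 [168 170 175 159  89  77  82  86  88  91  91  89  92  89  88  84  79 124
  176 167]
 [171 115 101  80  73  79  87  90  89  90  90  93  95  90  87  86  83 129
  178 168]
 [174 121  96  75  78 
[... 684 characters left out ...]
 76  86  96  99  96  85  77  77 107 156 169 167
  167 165]
 [106 108 109 113 109  83  76  71  77  75  73  71  67 106 161 171 166 166
  168 165]
 [108 108 109 111 115 109 105  92  93  73 108 130 153 160 174 167 164 164
  167 164]
 [108 107 109 109 113 114 114 109 111  98 167 168 173 171 170 165 163 165
  168 166]
 [108 107 109 110 111 113 111 110 107 103 177 172 166 169 168 165 163 165
  167 165]
 [106 107 108 108 109 110 108 105 102  98 173 169 166 168 166 165 164 164
  168 165]]
((557.5154418945312, -115.35750579833984), (36.65987014770508, 123.95240783691406), 88.95568084716797) 7488<stdin>:6: RuntimeWarning: Mean of empty slice.
  ret = um.true_divide(
  ret = ret.dtype.type(ret / rcount)
```

Run:
```python
from h import *
D=np.load("w6.npz"); P=(D["K"],D["R"],D["t"]); s=get_state()
p=wpx(275,144.5,.103,P); print(p,tool(p,s).round(4))
go(.5183,-.1134,.092,88.96)
```

```text
[ 0.60354543 -0.11614847  0.103     ] [ 0.056  -0.0064  0.0621]
turn [ 0.0001 -0.0005 -0.0014] shift [ 0.2829 -0.0098  0.1461]
```

drive_tool(
  plan=[
    [[0.04,-0.0014,0,0,-0.0005,-0.0014,0],[0.04,-0.0014,0,0,0,0,0],[0.04,-0.0014,0,0,0,0,0],[0.04,-0.0014,0,0,0,0,0],[0.04,-0.0014,0,0,0,0,0],[0.04,-0.0014,0,0,0,0,0],[0.0425,-0.0014,0,0,0,0,0],[0,0,0.04,0,0,0,0],[0,0,0.04,0,0,0,0],[0,0,0.04,0,0,0,0],[0,0,0.026,0,0,0,0],[0,0,0,0,0,0,0],[0,0,0,0,0,0,0],[0,0,0,0,0,0,0]],
  ],
)

```text
t: 19.05
position: [0.5199, -0.1141, 0.0933]
orientation: [0.028, 3.139, -0.001]
ft_force: [0.2, -0.5, -1.3]
gripper_width: 0.566
grasp_force: 62.1
```

Run:
```python
from h import *
s=get_state(); im,d=grab_frame("wrist"); P=cam("wrist"); np.savez("w7.npz",im=im,d=d,K=P[0],R=P[1],t=P[2])
print(s["position"],s["ft_force"],s["gripper_width"])
print(wproj([.4995,-.1142,.103],P))
go(.5183,-.1134,.092,88.96)
a=cv2.resize(im[190:300,220:350],None,fx=4,fy=4,interpolation=cv2.INTER_CUBIC)
n="scene"; im2,d2=grab_frame(n); b=cv2.resize(im2[190:260,160:225],None,fx=4,fy=4,interpolation=cv2.INTER_CUBIC)
o=np.zeros((440,790,3),np.uint8); o[:,:520]=a; o[:280,525:785]=b; save(o,"w7.png")
```

```text
[ 0.51988431 -0.11408515  0.09326146] [ 0.20875625 -0.49751028 -1.27813228] 0.5660266230773369
(np.float64(284.1735126743376), np.float64(242.73289424470215))
turn [-0.0001  0.0009 -0.    ] shift [0.0031 0.0013 0.0024]
```

View pics/w7.png

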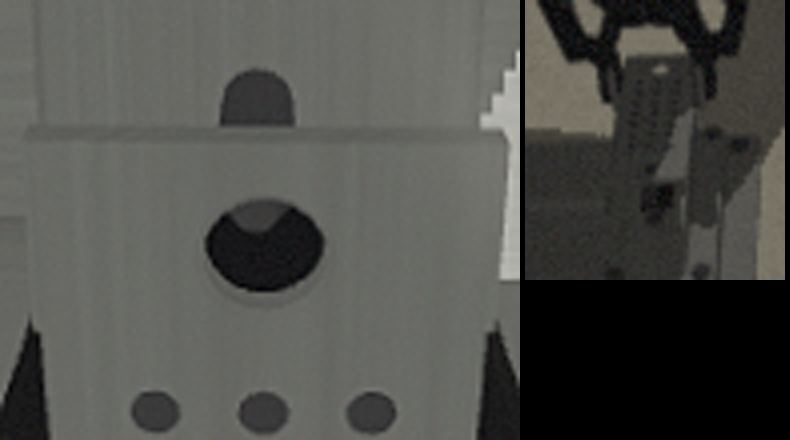

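The pin tip shows through the hole at its upper edge (crop (261,215); the hole's dark opening is centred at (265,245)), so alignment is close. I'll quantify the offset.

Run:
```python
from h import *
s=get_state(); D=np.load("w7.npz"); P=(D["K"],D["R"],D["t"])
px=lambda u,v:(220+(u-1.5)/4,190+(v-1.5)/4)
zt=s["position"][2]+.0215
t=lambda u,v,z: tool(wpx(*px(u,v),z,P),s).round(4)
print("tip lower edge",t(261,232,.103)," hole top L/R/bot/top",t(205,250,zt),t(325,250,zt),t(265,307,zt),t(265,197,zt))
print("plate edge L/R/front",t(25,140,zt),t(508,145,zt),t(265,140,zt))
```

```text
tip lower edge [ 0.0178 -0.0002 -0.01  ]  hole top L/R/bot/top [ 0.021  -0.006  -0.0216] [ 0.021   0.0064 -0.0216] [ 0.0143  0.0002 -0.0215] [ 0.0269  0.0002 -0.0216]
plate edge L/R/front [ 0.0331 -0.024  -0.0216] [ 0.0325  0.0248 -0.0216] [ 0.0331  0.0002 -0.0216]
```

drive_tool(
  plan=[
    [[-0.0004,-0.0008,0.01,0,0,0,0],[0,0,0.01,0,0,0,0],[0,0,0.01,0,0,0,0],[0,0,0.006,0,0,0,0],[0,0,0,0,0,0,0]],
  ],
)

```text
t: 19.77
position: [0.5194, -0.1143, 0.0742]
orientation: [0.028, 3.141, 0.0]
ft_force: [-1.0, -0.6, -0.6]
gripper_width: 0.563
grasp_force: 62.1
```

drive_tool(
  plan=[
    [[0,0,0.01,0,0,0,0],[0,0,0.01,0,0,0,0],[0,0,0.01,0,0,0,0],[0,0,0.01,0,0,0,0],[0,0,0.008,0,0,0,0],[0,0,0,0,0,0,0],[0,0,0,0,0,0,0]],
  ],
)

```text
t: 20.65
position: [0.5196, -0.1144, 0.0505]
orientation: [0.028, 3.14, -0.0]
ft_force: [0.4, 0.0, -1.2]
gripper_width: 0.567
grasp_force: 62.1
```

drive_tool(
  plan=[
    [[0,0,0.002,0,0,0,0],[0,0,0.002,0,0,0,0],[0,0,0,0,0,0,0],[0,0,0,0,0,0,0.7],[0,0,0,0,0,0,0.8],[0,0,0,0,0,0,0.8],[0,0,-0.02,0,0,0,0.8],[0,0,-0.04,0,0,0,0.8],[0,0,-0.06,0,0,0,0.8],[0,0,-0.08,0,0,0,0.8],[0,0,-0.08,0,0,0,0.8],[0,0,0,0,0,0,0.5]],
  ],
)

```text
t: 22.15
position: [0.5215, -0.1149, 0.1922]
orientation: [0.028, 3.133, -0.002]
ft_force: [0.1, -0.6, -0.1]
gripper_width: 0.604
grasp_force: 0.0
```

Run:
```python
from h import *
for n in ["wrist","scene"]:
    im,d=grab_frame(n); X=wcloud(d,cam("wrist")) if n=="wrist" else cloud(n,d)
    m=(abs(X[...,0]-.55)<.065)&(abs(X[...,1]+.114)<.027)&(X[...,2]>.062)&(X[...,2]<.076)
    q=X[m]; A=np.c_[q[:,0]-.55,q[:,1]+.114,np.ones(len(q))]; print(n,len(q),np.linalg.lstsq(A,q[:,2],rcond=None)[0].round(4),cv2.minAreaRect((q[:,:2]*1000).astype(np.float32)))
go(.647,.159,.13,93)
im,d=grab_frame("top"); X=cloud("top",d)
for q in ["plate1_mid","cover_base"]: print(q,[(round(r["p"],2),c2w("top",r["centre"]).round(3).tolist()) for r in tip_of("top",q)])
```

```text
wrist 7428 [-0.0006  0.0024  0.0687] ((550.0067138671875, -114.4051513671875), (50.53742980957031, 130.70228576660156), 88.5646743774414)
scene 559 [-0.0016  0.002   0.0704] ((550.6981201171875, -112.94566345214844), (50.171241760253906, 129.24191284179688), 88.64851379394531)
turn [-0.0001  0.0008 -0.0224] shift [-0.2836  0.5326  0.1179]
plate1_mid []
cover_base [(0.58, [0.448, 0.376, 0.001]), (0.57, [0.461, 0.522, 0.0])]
```

Plate 1 is flush: level, top at 0.070. Now the second plate.

drive_tool(
  plan=[
    [[0,0,0,0,0,-0.0112,0],[0,0,0,0,0,-0.0112,0],[-0.0236,0.0444,0,0,0,0,0],[-0.0236,0.0444,0,0,0,0,0],[-0.0236,0.0444,0,0,0,0,0],[-0.0236,0.0444,0,0,0,0,0],[-0.0236,0.0444,0,0,0,0,0],[-0.0236,0.0444,0,0,0,0,0],[-0.0236,0.0444,0,0,0,0,0],[-0.0236,0.0444,0,0,0,0,0],[-0.0236,0.0444,0,0,0,0,0],[-0.0236,0.0444,0,0,0,0,0],[-0.0236,0.0444,0,0,0,0,0],[-0.0236,0.0444,0.039,0,0,0,0],[0,0,0.039,0,0,0,0],[0,0,0.039,0,0,0,0],[0,0,0,0,0,0,0],[0,0,0,0,0,0,0]],
  ],
)

```text
t: 24.65
position: [0.6472, 0.1585, 0.1305]
orientation: [-0.081, 3.139, -0.0]
ft_force: [0.2, 0.1, -0.5]
gripper_width: -0.001
grasp_force: 0.0
```

Run:
```python
from h import *
s=get_state(); im,d=grab_frame("wrist"); P=cam("wrist"); np.savez("w8.npz",im=im,d=d,K=P[0],R=P[1],t=P[2]); save(im,"w8.png")
for X in [[.5092,.1512,.061],[.614,.1574,.061]]:
    u,v=wproj(X,P); print(round(u,1),round(v,1)); 
    g=cv2.cvtColor(im,cv2.COLOR_RGB2GRAY)[int(v)-9:int(v)+10,int(u)-9:int(u)+10]; print(g[::3,::3])
go(.647,.159,.0567,93)
# plate extents via depth
X=wcloud(d,P); m=(abs(X[...,2]-.061)<.0015)&(abs(X[...,1]-.155)<.024)&(X[...,0]>.46)&(X[...,0]<.66); print(np.percentile(X[m][:,0],[1,50,99]),m.sum())
```

```text
284.8 19.5
[[121  54 111 112  79 110 167]
 [133 186 181 181 179 117 113]
 [182 180 180 180 184 187  79]
 [181 180 181 180 184 182 101]
 [177 180 181 180 184  87 156]
 [158 153 187 185 138 163 161]
 [156 157 161 165 164 164 161]]
286.0 176.5
[[141 171 173 173 173 177 122]
 [179 170 172 171 173 175 113]
 [182 169 172 171 173 171 108]
 [108 170 172 171 175 101 132]
 [139 114 173 176  98 102 148]
 [145 145 135 125 141 148 148]
 [143 147 148 147 147 149 148]]
turn [ 0.      0.0008 -0.0003] shift [0.0009 0.0009 0.1485]
[0.49619197 0.55989298 0.62283432] 10126
```

drive_tool(
  plan=[
    [[0,0.0009,0.04,0,0,0,0],[0,0,0.04,0,0,0,0],[0,0,0.04,0,0,0,0],[0,0,0.02,0,0,0,0],[0,0,0.005,0,0,0,0],[0,0,0,0,0,0,0],[0,0,0.0025,0,0,0,0],[0,0,0,0,0,0,0]],
  ],
)

```text
t: 25.7
position: [0.6474, 0.1596, 0.057]
orientation: [-0.082, 3.138, 0.0]
ft_force: [-0.2, 0.6, 0.7]
gripper_width: 0.002
grasp_force: 0.0
```

drive_tool(
  plan=[
    [[0.01,0,0.0004,0,0,0,0],[0.01,0,0,0,0,0,0],[0.01,0,0,0,0,0,0],[0.008,0,0,0,0,0,0],[0.008,0,0,0,0,0,0],[0.01,0,0,0,0,0,0],[0.01,0,0,0,0,0,0],[0.01,0,0,0,0,0,0],[0.01,0,0,0,0,0,0],[0.01,0,0,0,0,0,0],[0.01,0,0,0,0,0,0],[0.01,0,0,0,0,0,0],[0.01,0,0,0,0,0,0],[0.01,0,0,0,0,0,0],[0.01,0,0,0,0,0,0],[0.01,0,0,0,0,0,0],[0.01,0,0,0,0,0,0],[0.01,0,0,0,0,0,0],[0.004,0,0,0,0,0,0],[0,0,0,0,0,0,0]],
  ],
)

```text
t: 28.2
position: [0.5566, 0.1547, 0.0561]
orientation: [-0.082, 3.14, -0.0]
ft_force: [-1.8, 0.3, 3.5]
gripper_width: 0.002
grasp_force: 1.7
```

Run:
```python
from h import *
s=get_state(); im,d=grab_frame("wrist"); P=cam("wrist"); np.savez("w9.npz",im=im,d=d,K=P[0],R=P[1],t=P[2]); save(im,"w9.png")
X=wcloud(d,P); m=(abs(X[...,2]-.0605)<.002)&(X[...,1]>.11)&(X[...,1]<.19)&(X[...,0]>.3)&(X[...,0]<.6); q=X[m]; print(q.shape,q.min(0),q.max(0),cv2.minAreaRect((q[:,:2]*1000).astype(np.float32)))
m2=m&(X[...,0]<.46); q=X[m2]; print(cv2.minAreaRect((q[:,:2]*1000).astype(np.float32)), np.median(q[:,2]))
print(s["position"])
```

```text
(27179, 3) [0.42806418 0.11454689 0.05850186] [0.57815506 0.18769234 0.06249973] ((503.4208679199219, 151.53045654296875), (71.48393249511719, 153.03897094726562), 85.59859466552734)
((445.12750244140625, 147.08502197265625), (31.855085372924805, 50.720970153808594), 2.8408799171447754) 0.0615050944504118
[0.55663808 0.15473968 0.05609385]
```

drive_tool(
  plan=[
    [[0,0,-0.065,0,0,0,0],[0,0,-0.065,0,0,0,0.5],[0.055,-0.001,0,0,0,0,1],[0.055,-0.001,0,0,0,0,1],[0.055,-0.001,0,0,0,0,1],[0.0517,-0.0005,0,0,0,0,1],[0,0,0,0,0,0,1],[0,0,0.04,0,0,0,1],[0,0,0.04,0,0,0,1],[0,0,0.04,0,0,0,1],[0,0,0,0,0,0,1],[0,0,0,0,0,0,1]],
  ],
)

```text
t: 29.75
position: [0.4499, 0.1475, 0.0613]
orientation: [-0.082, 3.138, 0.0]
ft_force: [-0.3, 0.3, -0.5]
gripper_width: 1.002
grasp_force: 0.0
```

```bash
cat >> h.py <<'E'
def held(nm):
    """plate in hand: tool-frame outline of front part"""
    s=get_state(); im,d=grab_frame("wrist"); P=cam("wrist"); np.savez(nm,im=im,d=d,K=P[0],R=P[1],t=P[2]); T=tool(wcloud(d,P),s)
    return s,im,d,P,T
E
python3 - <<'E'
from h import *
s,im,d,P,T=held("w10.npz"); X=wcloud(d,P)
m=(abs(X[...,2]-.0605)<.003)&(abs(T[...,1])<.035)&(T[...,0]>.0)&(T[...,0]<.1); q=T[m]; print(len(q),cv2.minAreaRect((q[:,:2]*1000).astype(np.float32)),q.max(0),np.median(X[m][:,2]))
go(.4485,.1473,.0395,93)
E
```

```text
6707 ((17.61158561706543, -0.16716384887695312), (35.18236541748047, 50.34847640991211), 0.03737938404083252) [0.03520394 0.02500175 0.00374707] 0.06184596508610941
turn [ 0.0001  0.0009 -0.0001] shift [ 0.003  -0.0004  0.0441]
```

drive_tool(
  plan=[
    [[0.001,0,0.022,0,0,0,1],[0,0,0.022,0,0,0,1],[0,0,0,0,0,0,0.75],[0,0,0,0,0,0,0.3],[0,0,0,0,0,0,0],[0,0,0,0,0,0,0],[0,0,0,0,0,0,0],[0,0,0,0,0,0,0],[0,0,-0.02,0,0,0,0],[0,0,-0.03,0,0,0,0],[0,0,-0.04,0,0,0,0],[0,0,-0.05,0,0,0,0],[0,0,-0.06,0,0,0,0],[0,0,-0.06,0,0,0,0],[0,0,0,0,0,0,0]],
  ],
)

```text
t: 31.68
position: [0.4501, 0.1479, 0.1719]
orientation: [-0.082, 3.133, 0.002]
ft_force: [1.1, 0.9, -1.2]
gripper_width: 0.565
grasp_force: 62.0
```

Run:
```python
from h import *
s,im,d,P,T=held("w11.npz"); print(s["position"],s["gripper_width"])
m=(abs(T[...,2]+.0215)<.006)&(abs(T[...,1])<.027)&(T[...,0]>.005)&(T[...,0]<.1); q=T[m]; print(len(q),cv2.minAreaRect((q[:,:2]*1000).astype(np.float32)),q.max(0),np.linalg.lstsq(np.c_[q[:,:2],np.ones(len(q))],q[:,2],rcond=None)[0])
D=np.load("w5.npz"); 
go(.5195,-.1144,.165,88.9)
```

```text
[0.45012051 0.14787888 0.17189404] 0.5650003936822064
7701 ((19.961240768432617, 0.00041961669921875), (30.057605743408203, 53.90998840332031), 0.1795664131641388) [ 0.03506606  0.02692947 -0.01553067] [ 0.02458943 -0.00299214 -0.02142184]
turn [0.0003 0.0015 0.0227] shift [-0.1509 -0.5212  0.0108]
```

drive_tool(
  plan=[
    [[0,0,0,0,0,0.0114,0],[0,0,0,0,0,0.0113,0],[-0.0129,-0.0434,0,0,0,0,0],[-0.0129,-0.0434,0,0,0,0,0],[-0.0129,-0.0434,0,0,0,0,0],[-0.0129,-0.0434,0,0,0,0,0],[-0.0129,-0.0434,0,0,0,0,0],[-0.0129,-0.0434,0,0,0,0,0],[-0.0129,-0.0434,0,0,0,0,0],[-0.0129,-0.0434,0,0,0,0,0],[-0.0129,-0.0434,0,0,0,0,0],[-0.0129,-0.0434,0,0,0,0,0],[-0.0129,-0.0434,0,0,0,0,0],[-0.0129,-0.0438,0,0,0,0,0],[0,0,0.04,0,0,0,0],[0,0,0.04,0,0,0,0],[0,0,0.04,0,0,0,0],[0,0,0.034,0,0,0,0],[0,0,0,0,0,0,0],[0,0,0,0,0,0,0]],
  ],
)

```text
t: 34.22
position: [0.5212, -0.1147, 0.0923]
orientation: [0.03, 3.14, -0.0]
ft_force: [-0.0, 0.3, -1.2]
gripper_width: 0.565
grasp_force: 62.1
```

Run:
```python
from h import *
s,im,d,P,T=held("w12.npz"); print(s["position"],s["gripper_width"],s["ft_force"])
go(.5215,-.1144,.0933,88.9)
a=cv2.resize(im[190:300,220:350],None,fx=4,fy=4,interpolation=cv2.INTER_CUBIC); save(a,"w12.png")
```

```text
[ 0.52123752 -0.1147138   0.09228514] 0.5648097979208542 [-0.03711059  0.27179761 -1.20272847]
turn [-0.0001  0.0008 -0.    ] shift [-0.0001  0.0007 -0.0014]
```

View pics/w12.png

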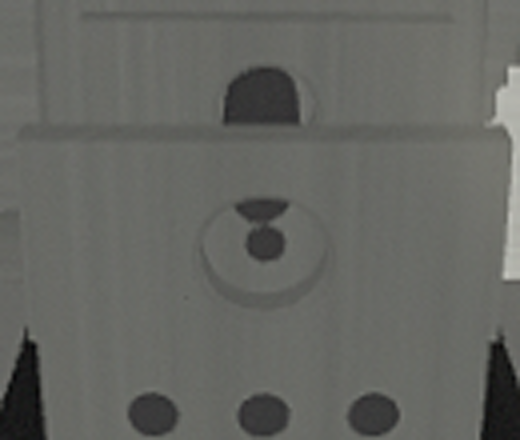

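Hole centre is at (264,253) and the pin tip at (262,212) with its lower edge at 222, so I need about 0.9 mm along tool +x. Then I'll lower.

drive_tool(
  plan=[
    [[0.0018,-0.0002,0.008,0,0,0,0],[0,0,0.01,0,0,0,0],[0,0,0.01,0,0,0,0],[0,0,0.01,0,0,0,0],[0,0,0,0,0,0,0]],
  ],
)

```text
t: 34.9
position: [0.5197, -0.1147, 0.0725]
orientation: [0.03, 3.141, 0.0]
ft_force: [0.4, -1.1, -1.1]
gripper_width: 0.567
grasp_force: 62.2
```

drive_tool(
  plan=[
    [[0,0,0.01,0,0,0,0],[0,0,0.01,0,0,0,0],[0,0,0.01,0,0,0,0],[0,0,0.004,0,0,0,0],[0,0,0,0,0,0,0],[0,0,0.002,0,0,0,0],[0,0,0.001,0,0,0,0],[0,0,0,0,0,0,0]],
  ],
)

```text
t: 35.9
position: [0.5214, -0.1154, 0.057]
orientation: [0.03, 3.137, -0.001]
ft_force: [-6.3, -0.7, 25.8]
gripper_width: 0.564
grasp_force: 82.0
```

drive_tool(
  plan=[
    [[0,0,-0.005,0,0,0,0],[0,0,0,0,0,0,0],[0,0,0,0,0,0,0.65],[0,0,0,0,0,0,0.8],[0,0,0,0,0,0,0.8],[0,0,-0.02,0,0,0,0.8],[0,0,-0.04,0,0,0,0.8],[0,0,-0.06,0,0,0,0.8],[0,0,-0.08,0,0,0,0.8],[0,0,-0.08,0,0,0,0.8],[0,0,0,0,0,0,0.8],[0,0,0,0,0,0,0.8]],
  ],
)

```text
t: 37.4
position: [0.5195, -0.1147, 0.1971]
orientation: [0.03, 3.14, -0.0]
ft_force: [0.2, 0.2, -0.2]
gripper_width: 0.801
grasp_force: 0.0
```

```bash
cat >> h.py <<'E'
def stack(lo,hi):
  for n in ["wrist","scene"]:
    im,d=grab_frame(n); X=wcloud(d,cam("wrist")) if n=="wrist" else cloud(n,d)
    m=(abs(X[...,0]-.55)<.075)&(abs(X[...,1]+.114)<.032)&(X[...,2]>lo)&(X[...,2]<hi)
    q=X[m]; A=np.c_[q[:,0]-.55,q[:,1]+.114,np.ones(len(q))]; print(n,len(q),np.linalg.lstsq(A,q[:,2],rcond=None)[0].round(4),cv2.minAreaRect((q[:,:2]*1000).astype(np.float32)))
E
python3 - <<'E'
from h import *
stack(.062,.084); go(.52,-.114,.15,88.9)
E
```

```text
wrist 7700 [0.0141 0.0025 0.0747] ((549.3896484375, -114.95719146728516), (50.6717529296875, 133.97579956054688), 88.88180541992188)
scene 677 [-0.029  -0.0142  0.0749] ((552.426025390625, -113.33717346191406), (50.943885803222656, 135.08053588867188), 89.13302612304688)
turn [ 0.0001 -0.0002  0.    ] shift [-0.0019  0.0011  0.0921]
```

Run:
```python
from h import *
for n in ["wrist","scene","top"]:
    im,d=grab_frame(n); X=wcloud(d,cam("wrist")) if n=="wrist" else cloud(n,d)
    for a,b in [(-.064,-.058),(-.04,-.03),(-.01,.01),(.03,.04),(.058,.064)]:
        m=(X[...,0]-.55>a)&(X[...,0]-.55<b)&(abs(X[...,1]+.114)<.02)&(X[...,2]>.05); q=X[m][:,2]
        print(n,a,len(q),np.percentile(q,[5,50,95]).round(4) if len(q) else "")
```

```text
wrist -0.064 442 [0.0658 0.0752 0.0766]
wrist -0.04 756 [0.0747 0.0759 0.274 ]
wrist -0.01 960 [0.0746 0.0757 0.0767]
wrist 0.03 405 [0.0746 0.0756 0.0766]
wrist 0.058 160 [0.0747 0.0757 0.0767]
scene -0.064 14 [0.0739 0.0757 0.077 ]
scene -0.04 57 [0.0733 0.0767 0.5399]
scene -0.01 1645 [0.3255 0.4232 0.528 ]
scene 0.03 33 [0.0736 0.0753 0.0772]
scene 0.058 38 [0.0672 0.0751 0.0808]
top -0.064 64 [0.5231 0.5286 0.5328]
top -0.04 91 [0.5359 0.5386 0.5423]
top -0.01 133 [0.5079 0.5264 0.5338]
top 0.03 14 [0.07   0.0755 0.0783]
top 0.058 11 [0.0707 0.0745 0.0767]
```

Plate 2 is level at about 0.075, so flush. Now the cover.

Run:
```python
from h import *
im,d=grab_frame("top"); X=cloud("top",d)
m=(np.hypot(X[...,0]-.45,X[...,1]-.38)<.08)&(X[...,2]>.04)&(X[...,2]<.07); q=X[m]; print(len(q),cv2.minAreaRect((q[:,:2]*1000).astype(np.float32)))
print([(round(r["p"],2),c2w("top",r["centre"]).round(3).tolist()) for r in tip_of("top","cover_grip")])
go(.50,.38,.17,83.4)
```

```text
114 ((420.03253173828125, 366.099853515625), (14.77277946472168, 67.20799255371094), 83.23424530029297)
[(0.84, [0.42, 0.367, 0.052]), (0.59, [0.455, 0.52, 0.052])]
turn [0.0001 0.0001 0.0306] shift [0.1525 0.9783 0.0527]
```

The cover was knocked to (0.420, 0.366). I'll go look at it.

drive_tool(
  plan=[
    [[0,0,0,0,0,0.0153,1],[0,0,0,0,0,0.0153,1],[0.0105,0.0472,0,0,0,0,1],[0.0105,0.0472,0,0,0,0,1],[0.0105,0.0472,0,0,0,0,1],[0.0105,0.0472,0,0,0,0,1],[0.0105,0.0472,0,0,0,0,1],[0.0105,0.0472,0,0,0,0,1],[0.0105,0.0472,0,0,0,0,1],[0.0105,0.0472,0,0,0,0,1],[0.0105,0.0472,0,0,0,0,1],[0.0105,0.0472,0,0,0,0,1],[0.0105,0.0472,0,0,0,0,1],[0.0105,0.0472,0,0,0,0,1],[0.0105,0.0472,0,0,0,0,1]],
  ],
)

```text
t: 39.62
position: [0.4871, 0.1986, 0.1967]
orientation: [0.181, 3.135, -0.0]
ft_force: [0.3, -0.9, -0.3]
gripper_width: 1.0
grasp_force: 0.0
```

drive_tool(
  plan=[
    [[0.0105,0.0472,0,0,0,0,1],[0.0105,0.0472,0,0,0,0,1],[0.0105,0.0472,0,0,0,0,1],[0.0105,0.0472,0,0,0,0,1],[0.0105,0.0472,0,0,0,0,1],[0.0105,0.0472,0,0,0,0,1],[0.0105,0.0472,0.05,0,0,0,1],[0,0,0,0,0,0,1],[0,0,0,0,0,0,1]],
  ],
)

```text
t: 40.75
position: [0.4698, 0.3659, 0.172]
orientation: [0.18, 3.135, -0.001]
ft_force: [0.5, 0.3, 0.0]
gripper_width: 1.0
grasp_force: 0.0
```

Run:
```python
from h import *
s,im,d,P,T=held("w13.npz"); print(s["position"]); X=wcloud(d,P)
for lo,hi in [(.04,.07),(.005,.015)]:
    m=(np.hypot(X[...,0]-.42,X[...,1]-.366)<.085)&(X[...,2]>lo)&(X[...,2]<hi)
    if lo<.01: m&=(im.min(-1)>60)
    q=X[m]; print(len(q),cv2.minAreaRect((q[:,:2]*1000).astype(np.float32)),np.median(q,0))
im2,d2=grab_frame("scene"); X=cloud("scene",d2); m=(np.hypot(X[...,0]-.42,X[...,1]-.366)<.085)&(X[...,2]>.04)&(X[...,2]<.07);q=X[m]; print(len(q),cv2.minAreaRect((q[:,:2]*1000).astype(np.float32)))
save(im,"w13.png")
```

```text
[0.46984573 0.36594097 0.17202273]
1508 ((422.41259765625, 364.22412109375), (14.249741554260254, 68.88945007324219), 83.39205169677734) [0.42015736 0.36445505 0.05965681]
6277 ((421.9911193847656, 364.2906799316406), (56.581512451171875, 130.76121520996094), 83.21574401855469) [0.41833108 0.36790501 0.01096968]
88 ((422.19451904296875, 365.740234375), (14.773748397827148, 70.4237289428711), 83.63960266113281)
```

View pics/w13.png

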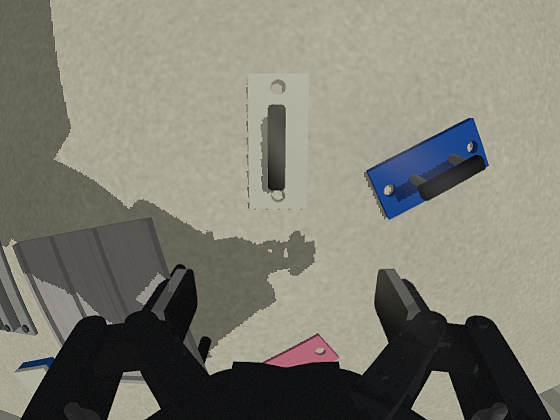

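The white cover is at (277,140), square to the fingers, with the blue look-alike clear at (430,165).

Run:
```python
from h import *
go(.4222,.3645,.035,83.3)
```

```text
turn [0.0002 0.0007 0.0003] shift [ 0.0953 -0.0138  0.2753]
```

drive_tool(
  plan=[
    [[0.032,-0.0046,0,0,0,0,0.6],[0.032,-0.0046,0,0,0,0,0.6],[0.0313,-0.0046,0,0,0,0,0.6],[0,0,0.05,0,0,0,0.6],[0,0,0.05,0,0,0,0.6],[0,0,0.05,0,0,0,0.6],[0,0,0.05,0,0,0,0.6],[0,0,0.04,0,0,0,0.6],[0,0,0.03,0,0,0,0.6],[0,0,0.005,0,0,0,0.6],[0,0,0,0,0,0,0.6],[0,0,0,0,0,0,0.6]],
  ],
)

```text
t: 42.35
position: [0.4224, 0.3652, 0.0352]
orientation: [0.181, 3.134, 0.002]
ft_force: [-0.1, 0.4, -0.7]
gripper_width: 0.599
grasp_force: 0.0
```

Run:
```python
from h import *
go(.4222,.3645,.035,83.3)
```

```text
turn [0.0004 0.0008 0.0005] shift [ 0.0003 -0.0015  0.0004]
```

drive_tool(
  plan=[
    [[0,0,0,0,0,0,0.3],[0,0,0,0,0,0,0],[0,0,0,0,0,0,0],[0,0,0,0,0,0,0],[0,0,0,0,0,0,0],[0,0,-0.02,0,0,0,0],[0,0,-0.03,0,0,0,0],[0,0,-0.05,0,0,0,0],[0,0,-0.06,0,0,0,0],[0,0,-0.06,0,0,0,0],[0,0,-0.06,0,0,0,0],[0,0,0,0,0,0,0],[0,0,0,0,0,0,0]],
  ],
)

```text
t: 43.98
position: [0.4212, 0.3644, 0.1739]
orientation: [0.181, 3.135, -0.001]
ft_force: [-0.5, -0.6, -3.8]
gripper_width: 0.148
grasp_force: 61.1
```

Run:
```python
from h import *
s,im,d,P,T=held("w14.npz"); print(s["position"],s["gripper_width"],s["grasp_force"])
m=(T[...,2]>.015)&(T[...,2]<.035)&(abs(T[...,1])<.04)&(T[...,0]<.09)&(T[...,0]>.02); q=T[m]; print(len(q),cv2.minAreaRect((q[:,:2]*1000).astype(np.float32)),q.max(0),np.linalg.lstsq(np.c_[q[:,:2],np.ones(len(q))],q[:,2],rcond=None)[0])
save(cv2.resize(im[120:290,200:370],None,fx=3,fy=3,interpolation=cv2.INTER_CUBIC),"w14.png")
go(.5505,-.1144,.19,88.9)
```

```text
[0.42120998 0.36439179 0.1738987 ] 0.14818168738690704 61.07613801956177
8424 ((42.92723846435547, -0.4835491180419922), (45.89985275268555, 56.58003616333008), 0.08121826499700546) [0.06590117 0.02783266 0.03495112] [0.02211678 0.00952996 0.02345029]
turn [-0.0004  0.     -0.0305] shift [-0.2774 -0.9521 -0.0332]
```

View pics/w14.png

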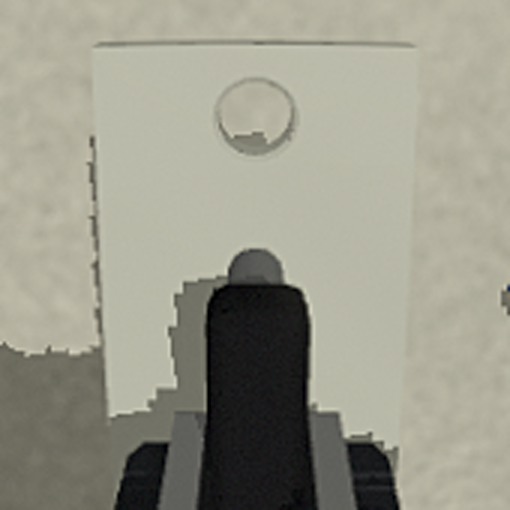

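The cover is held level. Its hole is at crop (256,116), which is pixel (285.2,158.5).

Run:
```python
from h import *
s=get_state(); D=np.load("w14.npz"); P=(D["K"],D["R"],D["t"])
z=s["position"][2]-.025
for u,v in [(256,116),(256,77),(256,155),(216,116),(297,116),(256,44),(93,48),(415,48)]: print(u,v,tool(wpx(200+(u-1)/3,120+(v-1)/3,z,P),s).round(4))
go(.5508,-.115,.19,88.9)
```

```text
256 116 [ 0.0528 -0.      0.025 ]
256 77 [ 0.0596 -0.      0.025 ]
256 155 [ 0.0458 -0.      0.025 ]
216 116 [ 0.0528 -0.007   0.025 ]
297 116 [0.0528 0.0071 0.025 ]
256 44 [ 0.0653 -0.      0.025 ]
93 48 [ 0.065  -0.0282  0.025 ]
415 48 [0.065  0.0275 0.025 ]
turn [-0.0004  0.     -0.0305] shift [-0.278  -0.9533 -0.0332]
```

drive_tool(
  plan=[
    [[0,0,-0.017,0,0,-0.0153,0],[0,0,-0.016,0,0,-0.0152,0],[-0.0155,-0.053,0,0,0,0,0],[-0.0155,-0.053,0,0,0,0,0],[-0.0155,-0.053,0,0,0,0,0],[-0.0155,-0.053,0,0,0,0,0],[-0.0155,-0.053,0,0,0,0,0],[-0.0155,-0.053,0,0,0,0,0],[-0.0155,-0.053,0,0,0,0,0],[-0.0155,-0.053,0,0,0,0,0],[-0.0155,-0.053,0,0,0,0,0],[-0.0155,-0.053,0,0,0,0,0],[-0.0155,-0.053,0,0,0,0,0],[-0.0155,-0.053,0,0,0,0,0],[-0.0155,-0.053,0,0,0,0,0],[-0.0155,-0.053,0,0,0,0,0],[-0.0155,-0.053,0,0,0,0,0],[-0.0155,-0.053,0,0,0,0,0],[-0.0155,-0.053,0,0,0,0,0],[-0.0155,-0.0523,0,0,0,0,0]],
  ],
)

```text
t: 46.52
position: [0.5512, -0.1151, 0.1894]
orientation: [-0.031, -3.14, -0.001]
ft_force: [0.6, 0.7, -2.4]
gripper_width: 0.152
grasp_force: 61.0
```

Run:
```python
from h import *
print(get_state()["position"],get_state()["gripper_width"]);go(.5513,-.115,.145,88.9)
```

```text
[ 0.5512045  -0.11513309  0.18940258] 0.15167888479374406
turn [ 0.0002 -0.0004 -0.0001] shift [-0.0002  0.0003  0.0888]
```

drive_tool(
  plan=[
    [[0,0,0.03,0,0,0,0],[0,0,0.03,0,0,0,0],[0,0,0.028,0,0,0,0],[0,0,0,0,0,0,0],[0,0,0,0,0,0,0]],
  ],
)

```text
t: 47.15
position: [0.5522, -0.1141, 0.1472]
orientation: [0.029, 3.14, -0.0]
ft_force: [-0.7, -0.9, -2.4]
gripper_width: 0.153
grasp_force: 60.9
```

Run:
```python
from h import *
s,im,d,P,T=held("w15.npz"); print(s["position"],s["ft_force"],s["gripper_width"])
save(cv2.resize(im[120:220,225:345],None,fx=5,fy=5,interpolation=cv2.INTER_CUBIC),"w15.png")
```

```text
[ 0.55218938 -0.11407511  0.14719865] [-0.70232855 -0.92983349 -2.42945627] 0.15268388752148015
```

View pics/w15.png

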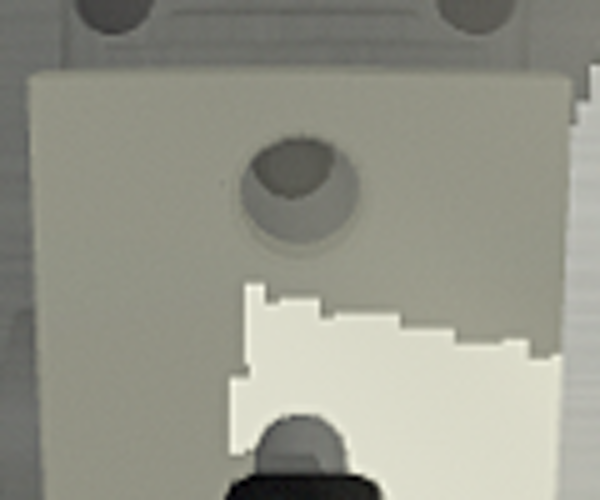

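The pin shows through the cover hole as a dark cap at (293,165), lower edge at 198 and sides at 252 and 336. The hole's top rim is centred at about (300,194).

Run:
```python
from h import *
s=get_state(); D=np.load("w15.npz"); P=(D["K"],D["R"],D["t"])
f=lambda u,v,z:tool(wpx(225+(u-2)/5,120+(v-2)/5,z,P),s).round(4)
zt=s["position"][2]-.025
print("hole",f(300,194,zt),f(240,190,zt),f(361,190,zt),f(300,133,zt),f(300,256,zt),"botlow",f(300,243,zt-.01))
for z in (.095,.103): print("pin",z,f(293,198,z),f(252,165,z),f(336,165,z))
g=cv2.cvtColor(D["im"],cv2.COLOR_RGB2GRAY); print(g[144:172:1,272:298:1])
```

```text
hole [ 0.0528 -0.0003  0.0249] [ 0.0532 -0.0065  0.0249] [0.0532 0.0061 0.0249] [ 0.0592 -0.0003  0.0249] [ 0.0462 -0.0003  0.0249] botlow [ 0.0457 -0.0003  0.0349]
pin 0.095 [ 0.0481 -0.0011  0.0524] [ 0.0522 -0.0061  0.0524] [0.0522 0.0041 0.0524]
pin 0.103 [ 0.0493 -0.0011  0.0444] [ 0.0532 -0.0058  0.0444] [0.0532 0.0039 0.0444]
[[143 144 144 143 142 145 143 145 145 145 145 145 146 146 146 147 144 145
  145 145 144 145 145 146 145 145]
 [144 144 145 144 144 145 146 145 146 145 143 144 143 142 144 143 145 145
  146 147 146 145 146 146 145 146]
 [144 145 144 144 145 145 146 144 142 139 143 139 139 131 143 140 141 143
  144 146 147 146 145 146 145 145]
 [144 145 144 145 146 144 140 141 139 124 115 115 115 106 116 115 122 133
  142 143 143 147 146 148 145 146]
 [143 144 145 144 143 142 142 125 113  95  79  80  83  83  80  78  89 105
  119 127 141 143 145 145 147 146]
 [145 147 145 141 142 123 110  91  81  85  87  88  88  88  87  84  84  83
   89 105 131 141 141 145 148 145]
 [146 147 140 142 120  88  76  84  86  88  91  90  90  91  89  88  87  86
   85  97 117 125 137 142 146 146]
 [
[... 1587 characters left out ...]
19 120 122
  121 119 121 131 138 137 146 147]
 [144 142 143 131 132 135 114 109 112 115 116 118 118 117 119 117 119 119
  121 126 136 139 138 145 148 147]
 [146 142 143 136 130 135 137 129 116 112 114 115 118 119 118 119 119 122
  132 140 139 138 141 149 148 150]
 [146 144 143 143 138 133 133 135 137 131 127 122 123 122 123 130 131 141
  138 139 139 141 148 148 148 150]
 [145 147 145 142 144 142 133 134 135 136 136 138 139 140 138 139 138 139
  138 139 144 147 150 147 151 150]
 [146 145 146 145 143 146 146 137 135 134 135 136 137 136 138 137 138 138
  143 146 149 149 148 150 151 150]
 [146 146 145 146 145 142 144 146 146 143 138 139 135 137 140 140 142 148
  148 148 149 150 151 151 150 151]]
```

drive_tool(
  plan=[
    [[0.0005,-0.0013,0.004,0,0,0,0],[0,0,0.008,0,0,0,0],[0,0,0.008,0,0,0,0],[0,0,0.008,0,0,0,0],[0,0,0.008,0,0,0,0],[0,0,0,0,0,0,0]],
  ],
)

```text
t: 47.95
position: [0.5515, -0.1151, 0.1287]
orientation: [0.031, 3.141, 0.0]
ft_force: [0.1, -0.1, -3.1]
gripper_width: 0.151
grasp_force: 61.0
```

Over the pins with no side force. Continue.

drive_tool(
  plan=[
    [[0,0,0.008,0,0,0,0],[0,0,0.008,0,0,0,0],[0,0,0.008,0,0,0,0],[0,0,0.006,0,0,0,0],[0,0,0.003,0,0,0,0],[0,0,0,0,0,0,0],[0,0,0,0,0,0,0]],
  ],
)

```text
t: 48.82
position: [0.5519, -0.1151, 0.1128]
orientation: [0.031, 3.14, -0.0]
ft_force: [-0.2, -0.6, -2.2]
gripper_width: 0.15
grasp_force: 61.0
```

drive_tool(
  plan=[
    [[0,0,0.003,0,0,0,0],[0,0,0.003,0,0,0,0],[0,0,0,0,0,0,0],[0,0,0.002,0,0,0,0],[0,0,0,0,0,0,0]],
  ],
)

```text
t: 49.45
position: [0.5519, -0.1153, 0.1096]
orientation: [0.031, 3.14, -0.0]
ft_force: [-3.4, -0.6, 7.9]
gripper_width: 0.148
grasp_force: 62.6
```

Contact is at the expected height. Release, lift and check.

drive_tool(
  plan=[
    [[0,0,-0.001,0,0,0,0.2],[0,0,0,0,0,0,0.4],[0,0,0,0,0,0,0.5],[0,0,0,0,0,0,0.5],[0,0,-0.02,0,0,0,0.5],[0,0,-0.04,0,0,0,0.5],[0,0,-0.06,0,0,0,0.5],[0,0,-0.08,0,0,0,0.5],[0,0,-0.06,0,0,0,0.5],[0,0,0,0,0,0,0.5],[0,0,0,0,0,0,0.5]],
  ],
)

```text
t: 50.82
position: [0.5511, -0.115, 0.2388]
orientation: [0.03, 3.14, 0.0]
ft_force: [-0.6, 0.2, -1.0]
gripper_width: 0.501
grasp_force: 0.0
```

```bash
cat > chk.py <<'E'
from h import *
def chk():
  for n in ["wrist","scene"]:
    im,d=grab_frame(n); X=wcloud(d,cam("wrist")) if n=="wrist" else cloud(n,d)
    for a,b in [(-.064,-.06),(-.043,-.037),(.037,.043),(.06,.064)]:
        m=(X[...,0]-.551>a)&(X[...,0]-.551<b)&(abs(X[...,1]+.115)<.024)&(X[...,2]>.05)&(X[...,2]<.15); q=X[m][:,2]
        print(n,a,len(q),np.percentile(q,[10,50,90]).round(4) if len(q) else "")
    m=(abs(X[...,0]-.551)<.045)&(abs(X[...,1]+.115)<.02)&(X[...,2]>.11)&(X[...,2]<.15); q=X[m]; print("bar",len(q),np.median(q,0).round(4))
E
python3 - <<'E'
from chk import *
chk()
for n in ["top","scene"]:
  if n=="top": grab_frame("top")
  for q in ["wheel_hub","crank_grip"]: print(n,q,[(round(r["p"],2),c2w(n,r["centre"]).round(4).tolist()) for r in tip_of(n,q)[:2]])
E
```

```text
wrist -0.064 234 [0.0842 0.0851 0.086 ]
wrist -0.043 348 [0.084  0.0851 0.0859]
wrist 0.037 184 [0.0845 0.0853 0.086 ]
wrist 0.06 156 [0.0839 0.0849 0.0858]
bar 1454 [ 0.5475 -0.1152  0.1338]
scene -0.064 8 [0.0837 0.0855 0.0865]
scene -0.043 17 [0.0839 0.0853 0.0867]
scene 0.037 26 [0.084  0.0858 0.0869]
scene 0.06 61 [0.0658 0.0785 0.0852]
bar 125 [ 0.5629 -0.113   0.1337]
top wheel_hub [(0.57, [0.5466, -0.3105, 0.1616])]
top crank_grip [(0.58, [0.5281, -0.3611, 0.194])]
scene wheel_hub [(0.64, [0.5476, -0.3144, 0.1579])]
scene crank_grip [(0.69, [0.5265, -0.3559, 0.1894])]
```

Cover is flush: level, top at 0.085. Now the crank.

drive_tool(
  plan=[
    [[0,0,-0.015,0,0,0,0.6],[0,0,-0.015,0,0,0,0.6],[-0.001,-0.0405,0,0,0,0,0.6],[-0.001,-0.0405,0,0,0,0,0.6],[-0.001,-0.0405,0,0,0,0,0.6],[-0.001,-0.0405,0,0,0,0,0.6],[-0.001,-0.0405,0,0,0,0,0.6],[-0.001,-0.0405,0,0,0,0,0.6],[-0.001,-0.0405,0,0,0,0,0.6],[-0.001,-0.0405,0,0,0,0,0.6],[-0.001,-0.0405,0,0,0,0,0.6],[-0.001,-0.0405,0,0,0,0,0.6],[-0.001,-0.0405,0,0,0,0,0.6],[-0.001,-0.0405,0,0,0,0,0.6],[0,0,0,0,0,0,0.6],[0,0,0,0,0,0,0.6]],
  ],
)

```text
t: 53.18
position: [0.5528, -0.3579, 0.254]
orientation: [0.031, 3.14, 0.001]
ft_force: [1.1, 0.6, -0.1]
gripper_width: 0.601
grasp_force: 0.0
```

Run:
```python
from h import *
s,im,d,P,T=held("w16.npz"); print(s["position"],s["qpos"]); X=wcloud(d,P); save(im,"w16.png")
m=(np.hypot(X[...,0]-.527,X[...,1]+.358)<.025)&(X[...,2]>.205)&(X[...,2]<.228); q=X[m]; print("crank",len(q),q.mean(0).round(4),cv2.minAreaRect((q[:,:2]*1000).astype(np.float32)))
m=(np.hypot(X[...,0]-.547,X[...,1]+.3145)<.065)&(X[...,2]>.156)&(X[...,2]<.168); q=X[m]; r=np.hypot(q[:,0]-.547,q[:,1]+.3145); q=q[r>.04]; 
A=np.c_[2*q[:,:2],np.ones(len(q))]; c=np.linalg.lstsq(A,(q[:,:2]**2).sum(1),rcond=None)[0]; print("hub",c[:2],np.sqrt(c[2]+c[:2]@c[:2]),len(q),cv2.minEnclosingCircle((q[:,:2]*1000).astype(np.float32)))
for qq in ["wheel_hub","crank_grip"]: print(qq,[(round(r["p"],2),c2w("wrist",r["centre"],P).round(4).tolist()) for r in tip_of("wrist",qq)[:2]])
```

```text
[ 0.55275653 -0.35785804  0.25395923] [-5.93133570e-01  4.49223088e-01  1.53232351e+00  1.21973700e-03
  1.15933289e+00 -2.14486010e+00]
crank 940 [ 0.526  -0.361   0.2191] ((527.8220825195312, -361.1168212890625), (18.517730712890625, 18.491926193237305), 23.6737060546875)
hub [ 0.54585318 -0.31570402] 0.04865843786669104 5104 ((546.1329345703125, -315.50665283203125), 56.25740432739258)
wheel_hub [(0.62, [0.5452, -0.3161, 0.1579])]
crank_grip [(0.69, [0.5276, -0.3606, 0.1967])]
```

View pics/w16.png

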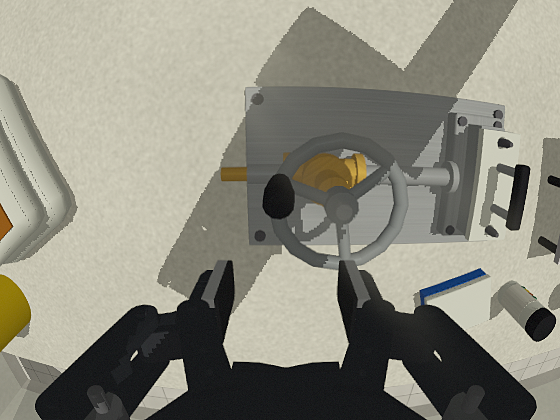

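The wheel hub is near (341,205) and the crank handle's top near (278,196), which gives hub (0.546,-0.3155) and the handle at about -112°.

drive_tool(
  plan=[
    [[0.0252,-0.0036,0,0,0,0,0.6],[0.0252,-0.0036,0,0,0,0,0.6],[0,0,0,0,0,0,0.6],[0,0,0.04,0,0,0,0.6],[0,0,0.04,0,0,0,0.6],[0,0,0.04,0,0,0,0.6],[0,0,0.022,0,0,0,0.6],[0,0,0,0,0,0,0.6],[0,0,0,0,0,0,0.3],[0,0,0,0,0,0,0],[0,0,0,0,0,0,0],[0,0,0,0,0,0,0],[0,0,0,0,0,0,0]],
  ],
)

```text
t: 54.95
position: [0.5282, -0.3617, 0.1841]
orientation: [0.03, 3.138, -0.002]
ft_force: [-0.4, 0.1, 5.8]
gripper_width: 0.207
grasp_force: 59.0
```

```bash
cat >> h.py <<'E'
H=np.array([.546,-.3155])
def ang(s=None):
    s=s or get_state(); v=np.array(s["position"])[:2]-H; return np.degrees(np.arctan2(v[1],v[0])),np.hypot(*v)
def arc(a0,a1,n,r=.05):
    M=R.from_rotvec(get_state()["orientation"]).as_matrix(); a=np.radians(np.linspace(a0,a1,n+1)); p=np.c_[H[0]+r*np.cos(a),H[1]+r*np.sin(a),0*a]
    D=np.diff(p,axis=0)@M/.5
    print("["+", ".join("[%.4f, %.4f, 0, 0, 0, 0, 0]"%(x,y) for x,y,_ in D)+"]")
E
python3 - <<'E'
from h import *
s=get_state(); print(s["position"],s["ft_force"],s["gripper_width"],ang())
arc(ang()[0],ang()[0]+300,20)
E
```

```text
[ 0.52823168 -0.36173453  0.18405687] [-0.38631193  0.07396046  5.83551845] 0.20672770117365616 (np.float64(-111.02219081126391), np.float64(0.0495312572584599))
[[-0.0255, -0.0056, 0, 0, 0, 0, 0], [-0.0261, 0.0012, 0, 0, 0, 0, 0], [-0.0249, 0.0079, 0, 0, 0, 0, 0], [-0.0220, 0.0141, 0, 0, 0, 0, 0], [-0.0176, 0.0193, 0, 0, 0, 0, 0], [-0.0120, 0.0232, 0, 0, 0, 0, 0], [-0.0056, 0.0255, 0, 0, 0, 0, 0], [0.0012, 0.0261, 0, 0, 0, 0, 0], [0.0079, 0.0249, 0, 0, 0, 0, 0], [0.0141, 0.0220, 0, 0, 0, 0, 0], [0.0193, 0.0176, 0, 0, 0, 0, 0], [0.0232, 0.0120, 0, 0, 0, 0, 0], [0.0255, 0.0056, 0, 0, 0, 0, 0], [0.0261, -0.0012, 0, 0, 0, 0, 0], [0.0249, -0.0079, 0, 0, 0, 0, 0], [0.0220, -0.0141, 0, 0, 0, 0, 0], [0.0176, -0.0193, 0, 0, 0, 0, 0], [0.0120, -0.0232, 0, 0, 0, 0, 0], [0.0056, -0.0255, 0, 0, 0, 0, 0], [-0.0012, -0.0261, 0, 0, 0, 0, 0]]
```

drive_tool(
  plan=[
    [[-0.0255,-0.0056,0,0,0,0,0],[-0.0261,0.0012,0,0,0,0,0],[-0.0249,0.0079,0,0,0,0,0],[-0.022,0.0141,0,0,0,0,0],[0,0,0,0,0,0,0]],
  ],
)

```text
t: 55.58
position: [0.5793, -0.3539, 0.1841]
orientation: [0.029, 3.136, -0.003]
ft_force: [4.6, -3.1, 4.2]
gripper_width: 0.209
grasp_force: 59.0
```

Run:
```python
from h import *
s=get_state(); print(s["position"],ang(),s["gripper_width"],s["ft_force"])
```

```text
[ 0.57931099 -0.35390954  0.18411459] (np.float64(-49.0662703773346), np.float64(0.05084205969360977)) 0.20938182428621382 [ 4.61475136 -3.11498234  4.1592217 ]
```

drive_tool(
  plan=[
    [[-0.0176,0.0193,0,0,0,0,0],[-0.012,0.0232,0,0,0,0,0],[-0.0056,0.0255,0,0,0,0,0],[0.0012,0.0261,0,0,0,0,0],[0.0079,0.0249,0,0,0,0,0],[0.0141,0.022,0,0,0,0,0],[0.0193,0.0176,0,0,0,0,0],[0.0232,0.012,0,0,0,0,0],[0.0255,0.0056,0,0,0,0,0],[0.0261,-0.0012,0,0,0,0,0],[0.0249,-0.0079,0,0,0,0,0],[0.022,-0.0141,0,0,0,0,0],[0.0176,-0.0193,0,0,0,0,0],[0.012,-0.0232,0,0,0,0,0],[0.0056,-0.0255,0,0,0,0,0],[-0.0012,-0.0261,0,0,0,0,0],[-0.0079,-0.0249,0,0,0,0,0],[-0.0141,-0.022,0,0,0,0,0],[-0.0193,-0.0176,0,0,0,0,0],[-0.0232,-0.012,0,0,0,0,0]],
  ],
)

```text
t: 58.08
position: [0.5274, -0.3614, 0.184]
orientation: [0.031, 3.14, 0.0]
ft_force: [-2.0, 2.2, 10.8]
gripper_width: 0.206
grasp_force: 60.0
```

Run:
```python
from h import *
s=get_state(); print(s["position"],ang(),s["gripper_width"],s["ft_force"])
```

```text
[ 0.52735469 -0.36139905  0.18398733] (np.float64(-112.10818733238595), np.float64(0.0495416025920939)) 0.2063002288382401 [-1.95316943  2.23738422 10.8063419 ]
```

drive_tool(
  plan=[
    [[-0.0255,-0.0056,-0.001,0,0,0,0],[-0.0261,0.0012,0,0,0,0,0],[-0.0249,0.0079,0,0,0,0,0],[-0.022,0.0141,0,0,0,0,0],[-0.0176,0.0193,0,0,0,0,0],[-0.012,0.0232,0,0,0,0,0],[-0.0056,0.0255,0,0,0,0,0],[0.0012,0.0261,0,0,0,0,0],[0.0079,0.0249,0,0,0,0,0],[0.0141,0.022,0,0,0,0,0],[0.0193,0.0176,0,0,0,0,0],[0.0232,0.012,0,0,0,0,0],[0.0255,0.0056,0,0,0,0,0],[0.0261,-0.0012,0,0,0,0,0],[0.0249,-0.0079,0,0,0,0,0],[0.022,-0.0141,0,0,0,0,0],[0.0176,-0.0193,0,0,0,0,0],[0.012,-0.0232,0,0,0,0,0],[0.0056,-0.0255,0,0,0,0,0],[-0.0012,-0.0261,0,0,0,0,0]],
  ],
)

```text
t: 60.58
position: [0.4975, -0.3222, 0.1841]
orientation: [0.032, 3.136, 0.001]
ft_force: [11.9, 4.1, 2.3]
gripper_width: 0.208
grasp_force: 59.4
```

Run:
```python
from h import *
s=get_state(); a=ang(); print(s["position"],a,s["gripper_width"],s["ft_force"])
arc(189,249,8)
```

```text
[ 0.49747844 -0.32220319  0.18407145] (np.float64(-172.13444448086108), np.float64(0.04898239567848578)) 0.2079940993089448 [11.94110343  4.07402968  2.32715784]
[[-0.0031, -0.0127, 0, 0, 0, 0, 0], [-0.0048, -0.0122, 0, 0, 0, 0, 0], [-0.0063, -0.0115, 0, 0, 0, 0, 0], [-0.0078, -0.0105, 0, 0, 0, 0, 0], [-0.0091, -0.0094, 0, 0, 0, 0, 0], [-0.0102, -0.0082, 0, 0, 0, 0, 0], [-0.0112, -0.0068, 0, 0, 0, 0, 0], [-0.0120, -0.0052, 0, 0, 0, 0, 0]]
```

drive_tool(
  plan=[
    [[-0.0079,-0.0249,0,0,0,0,0],[-0.0141,-0.022,0,0,0,0,0],[-0.0193,-0.0176,0,0,0,0,0],[0,0,0,0,0,0,0]],
  ],
)

```text
t: 61.08
position: [0.5165, -0.355, 0.184]
orientation: [0.031, 3.139, 0.001]
ft_force: [2.7, 0.3, 6.9]
gripper_width: 0.213
grasp_force: 60.1
```

Run:
```python
from h import *
s=get_state(); a=ang(); print(s["position"],a,s["gripper_width"],s["ft_force"])
arc(a[0],a[0]+360,120)
```

```text
[ 0.51650426 -0.35495448  0.18404261] (np.float64(-126.78139185706908), np.float64(0.04926108301448188)) 0.2129469668640362 [2.73765739 0.34467563 6.87120702]
[[-0.0043, -0.0029, 0, 0, 0, 0, 0], [-0.0045, -0.0027, 0, 0, 0, 0, 0], [-0.0046, -0.0025, 0, 0, 0, 0, 0], [-0.0047, -0.0022, 0, 0, 0, 0, 0], [-0.0048, -0.0020, 0, 0, 0, 0, 0], [-0.0049, -0.0017, 0, 0, 0, 0, 0], [-0.0050, -0.0015, 0, 0, 0, 0, 0], [-0.0051, -0.0012, 0, 0, 0, 0, 0], [-0.0052, -0.0009, 0, 0, 0, 0, 0], [-0.0052, -0.0007, 0, 0, 0, 0, 0], [-0.0052, -0.0004, 0, 0, 0, 0, 0], [-0.0052, -0.0001, 0, 0, 0, 0, 0], [-0.0052, 0.0002, 0, 0, 0, 0, 0], [-0.0052, 0.0004, 0, 0, 0, 0, 0], [-0.0052, 0.0007, 0, 0, 0, 0, 0], [-0.0051, 0.0010, 0, 0, 0, 0, 0], [-0.0051, 0.0013, 0, 0, 0, 0, 0], [-0.0050, 0.0015, 0, 0, 0, 0, 0], [-0.0049, 0.0018, 0, 0, 0, 0, 0], [-0.0048, 0.0020, 0, 0, 0, 0, 0], [-0.0047, 0.0023, 0, 0, 0, 0, 0], [-0.0046, 0.0025, 0, 0, 0, 0, 0], [-0.0044, 0.0028, 0, 0, 0, 0, 0], [-0.0043, 0.0030, 0, 0, 0, 0, 0], [-0.0041, 0.0032, 0, 0, 0, 0, 0], [-0.0040, 0.0034, 0, 0, 0, 0, 0], [-0.0038, 0.0036, 0, 0, 0, 0, 0], [-0.0036, 
[... 2439 characters left out ...]
], [0.0004, -0.0052, 0, 0, 0, 0, 0], [0.0001, -0.0052, 0, 0, 0, 0, 0], [-0.0002, -0.0052, 0, 0, 0, 0, 0], [-0.0004, -0.0052, 0, 0, 0, 0, 0], [-0.0007, -0.0052, 0, 0, 0, 0, 0], [-0.0010, -0.0051, 0, 0, 0, 0, 0], [-0.0013, -0.0051, 0, 0, 0, 0, 0], [-0.0015, -0.0050, 0, 0, 0, 0, 0], [-0.0018, -0.0049, 0, 0, 0, 0, 0], [-0.0020, -0.0048, 0, 0, 0, 0, 0], [-0.0023, -0.0047, 0, 0, 0, 0, 0], [-0.0025, -0.0046, 0, 0, 0, 0, 0], [-0.0028, -0.0044, 0, 0, 0, 0, 0], [-0.0030, -0.0043, 0, 0, 0, 0, 0], [-0.0032, -0.0041, 0, 0, 0, 0, 0], [-0.0034, -0.0040, 0, 0, 0, 0, 0], [-0.0036, -0.0038, 0, 0, 0, 0, 0], [-0.0038, -0.0036, 0, 0, 0, 0, 0], [-0.0040, -0.0034, 0, 0, 0, 0, 0], [-0.0042, -0.0032, 0, 0, 0, 0, 0]]
```

drive_tool(
  plan=[
    [[-0.0043,-0.0029,0,0,0,0,0],[-0.0045,-0.0027,0,0,0,0,0],[-0.0046,-0.0025,0,0,0,0,0],[-0.0047,-0.0022,0,0,0,0,0],[-0.0048,-0.002,0,0,0,0,0],[-0.0049,-0.0017,0,0,0,0,0],[-0.005,-0.0015,0,0,0,0,0],[-0.0051,-0.0012,0,0,0,0,0],[0,0,0,0,0,0,0]],
  ],
)

```text
t: 62.2
position: [0.534, -0.3637, 0.184]
orientation: [0.031, 3.141, 0.0]
ft_force: [-1.0, -1.1, 7.2]
gripper_width: 0.21
grasp_force: 60.1
```

drive_tool(
  plan=[
    [[-0.0052,-0.0009,0,0,0,0,0],[-0.0052,-0.0007,0,0,0,0,0],[-0.0052,-0.0004,0,0,0,0,0],[-0.0052,-0.0001,0,0,0,0,0],[0,0,0,0,0,0,0]],
  ],
)

```text
t: 62.82
position: [0.5445, -0.3654, 0.1841]
orientation: [0.031, 3.141, -0.001]
ft_force: [-0.6, -2.7, 6.4]
gripper_width: 0.211
grasp_force: 60.0
```

drive_tool(
  plan=[
    [[-0.0052,0.0002,0,0,0,0,0],[-0.0052,0.0004,0,0,0,0,0],[-0.0052,0.0007,0,0,0,0,0],[-0.0051,0.001,0,0,0,0,0],[-0.0051,0.0013,0,0,0,0,0],[0,0,0,0,0,0,0]],
  ],
)

```text
t: 63.58
position: [0.5577, -0.3644, 0.1841]
orientation: [0.031, 3.14, -0.003]
ft_force: [0.4, -5.4, 5.2]
gripper_width: 0.206
grasp_force: 59.8
```

drive_tool(
  plan=[
    [[-0.005,0.0015,0,0,0,0,0],[-0.0049,0.0018,0,0,0,0,0],[-0.0048,0.002,0,0,0,0,0],[-0.0047,0.0023,0,0,0,0,0],[-0.0046,0.0025,0,0,0,0,0],[0,0,0,0,0,0,0]],
  ],
)

```text
t: 64.32
position: [0.5703, -0.3599, 0.1841]
orientation: [0.031, 3.139, -0.004]
ft_force: [2.2, -6.8, 2.4]
gripper_width: 0.21
grasp_force: 59.7
```

drive_tool(
  plan=[
    [[-0.0044,0.0028,0,0,0,0,0],[-0.0043,0.003,0,0,0,0,0],[-0.0041,0.0032,0,0,0,0,0],[-0.004,0.0034,0,0,0,0,0],[-0.0038,0.0036,0,0,0,0,0],[0,0,0,0,0,0,0]],
  ],
)

```text
t: 65.08
position: [0.5813, -0.3521, 0.1842]
orientation: [0.031, 3.138, -0.004]
ft_force: [5.0, -6.0, 2.5]
gripper_width: 0.208
grasp_force: 59.5
```

drive_tool(
  plan=[
    [[-0.0036,0.0038,0,0,0,0,0],[-0.0034,0.004,0,0,0,0,0],[-0.0032,0.0042,0,0,0,0,0],[-0.0029,0.0043,0,0,0,0,0],[-0.0027,0.0045,0,0,0,0,0],[0,0,0,0,0,0,0]],
  ],
)

```text
t: 65.82
position: [0.5899, -0.3415, 0.1842]
orientation: [0.031, 3.137, -0.003]
ft_force: [7.2, -5.2, 1.2]
gripper_width: 0.208
grasp_force: 59.4
```

drive_tool(
  plan=[
    [[-0.0025,0.0046,0,0,0,0,0],[-0.0022,0.0047,0,0,0,0,0],[-0.002,0.0048,0,0,0,0,0],[-0.0017,0.0049,0,0,0,0,0],[-0.0015,0.005,0,0,0,0,0],[0,0,0,0,0,0,0]],
  ],
)

```text
t: 66.58
position: [0.5953, -0.3291, 0.1842]
orientation: [0.03, 3.136, -0.002]
ft_force: [7.2, -2.3, 1.2]
gripper_width: 0.21
grasp_force: 59.4
```

drive_tool(
  plan=[
    [[-0.0012,0.0051,0,0,0,0,0],[-0.0009,0.0052,0,0,0,0,0],[-0.0007,0.0052,0,0,0,0,0],[-0.0004,0.0052,0,0,0,0,0],[-0.0001,0.0052,0,0,0,0,0],[0,0,0,0,0,0,0]],
  ],
)

```text
t: 67.32
position: [0.5972, -0.3164, 0.1842]
orientation: [0.03, 3.136, -0.003]
ft_force: [8.5, -3.6, 0.8]
gripper_width: 0.21
grasp_force: 59.4
```

drive_tool(
  plan=[
    [[0.0002,0.0052,0,0,0,0,0],[0.0004,0.0052,0,0,0,0,0],[0.0007,0.0052,0,0,0,0,0],[0.001,0.0051,0,0,0,0,0],[0.0013,0.0051,0,0,0,0,0],[0,0,0,0,0,0,0]],
  ],
)

```text
t: 68.08
position: [0.5971, -0.3148, 0.1846]
orientation: [0.031, 3.129, -0.032]
ft_force: [13.8, -47.4, -15.7]
gripper_width: 0.208
grasp_force: 59.3
```

The stop is felt: about 47 N tangential and no motion, at handle angle of about 0.7°. I'll relax and back off 90° clockwise.

drive_tool(
  plan=[
    [[-0.0013,-0.0051,0,0,0,0,0],[-0.001,-0.0051,0,0,0,0,0],[-0.0007,-0.0052,0,0,0,0,0],[-0.0004,-0.0052,0,0,0,0,0],[0,0,0,0,0,0,0]],
  ],
)

```text
t: 68.7
position: [0.5972, -0.3161, 0.1843]
orientation: [0.032, 3.135, -0.007]
ft_force: [8.0, -12.3, -1.0]
gripper_width: 0.211
grasp_force: 60.7
```

Run:
```python
from h import *
s=get_state(); print(s["position"],ang(),s["ft_force"],s["gripper_width"])
im,d=grab_frame("wrist"); P=cam("wrist"); X=wcloud(d,P)
for n in ["top","scene"]:
    im,d=grab_frame(n); print([(round(r["p"],2),c2w(n,r["centre"]).round(4).tolist()) for r in tip_of(n,"crank_grip")[:2]])
```

```text
[ 0.59716182 -0.31606347  0.18428995] (np.float64(-0.6310049797950902), np.float64(0.05116492120748867)) [  7.97025738 -12.26918893  -0.95889372] 0.21079664007355423
[]
[(0.66, [0.5927, -0.3121, 0.1922])]
```

drive_tool(
  plan=[
    [[-0.0002,-0.0052,0,0,0,0,0],[0.0015,-0.013,0,0,0,0,0],[0.0018,-0.0129,0,0,0,0,0],[0.0045,-0.0123,0,0,0,0,0],[0.0054,-0.0117,0,0,0,0,0],[0.0074,-0.0107,0,0,0,0,0],[0.0084,-0.0101,0,0,0,0,0],[0.0098,-0.0084,0,0,0,0,0],[0.0108,-0.0076,0,0,0,0,0],[0.0117,-0.0055,0,0,0,0,0],[0.0123,-0.0046,0,0,0,0,0],[0.0102,-0.0022,0,0,0,0,0],[0.0104,-0.0012,0,0,0,0,0],[0.0052,-0.0002,0,0,0,0,0],[0,0,0,0,0,0,0],[0,0,0,0,0,0,0]],
  ],
)

```text
t: 70.95
position: [0.5446, -0.3653, 0.1842]
orientation: [0.031, 3.14, -0.001]
ft_force: [0.1, -2.7, 6.1]
gripper_width: 0.211
grasp_force: 61.6
```

Run:
```python
from h import *
s=get_state(); print(s["position"],ang(),s["ft_force"],s["gripper_width"])
```

```text
[ 0.54456927 -0.36530821  0.18417284] (np.float64(-91.64535865298073), np.float64(0.04982875002729654)) [ 0.07031157 -2.65643964  6.10729175] 0.21081371863559084
```

drive_tool(
  plan=[
    [[0,0,0,0,0,0,0.3],[0,0,0,0,0,0,0.5],[0,0,0,0,0,0,0.6],[0,0,0,0,0,0,0.6],[0,0,-0.03,0,0,0,0.6],[0,0,-0.06,0,0,0,0.6],[0,0,-0.08,0,0,0,0.6],[0,0,-0.08,0,0,0,0.6],[0,0,0,0,0,0,0.6],[0.05,0,0,0,0,0,0.6],[0.05,0,0,0,0,0,0.6],[0.05,0,0,0,0,0,0.6],[0,0,0,0,0,0,0.6],[0,0,0,0,0,0,0.6]],
  ],
)

```text
t: 72.7
position: [0.4708, -0.3636, 0.3086]
orientation: [0.031, 3.139, -0.0]
ft_force: [0.3, -0.2, -0.5]
gripper_width: 0.6
grasp_force: 0.0
```

Run:
```python
from chk import *
im,d=grab_frame("scene"); X=cloud("scene",d)
m=(np.hypot(X[...,0]-.546,X[...,1]+.3155)<.075)&(X[...,2]>.185)&(X[...,2]<.225); q=X[m]; print("crank",len(q),q.mean(0).round(4), np.degrees(np.arctan2(q[:,1].mean()+.3155,q[:,0].mean()-.546)))
for n in ["top","scene"]:
  grab_frame(n)
  for q in ["strips","slidebox","beaker","crank_grip","cover_grip","plate1_mid"]: print(n,q,[(round(r["p"],2),c2w(n,r["centre"]).round(3).tolist()) for r in tip_of(n,q)[:3]])
im,d=grab_frame("scene"); X=cloud("scene",d)
for a,b in [(-.064,-.06),(-.043,-.037),(.037,.043),(.06,.064)]:
    m=(X[...,0]-.551>a)&(X[...,0]-.551<b)&(abs(X[...,1]+.115)<.024)&(X[...,2]>.075)&(X[...,2]<.095); print(a,m.sum(),np.median(X[m][:,2]).round(4))
```

```text
crank 126 [ 0.5488 -0.3607  0.2063] -86.4847050626461
top strips [(0.82, [0.752, 0.028, -0.002])]
top slidebox [(0.82, [0.755, -0.094, -0.001])]
top beaker [(0.75, [0.767, 0.208, 0.001])]
top crank_grip [(0.66, [0.544, -0.363, 0.195])]
top cover_grip [(0.86, [0.551, -0.112, 0.128]), (0.57, [0.457, 0.519, 0.053]), (0.16, [0.548, -0.119, 0.073])]
top plate1_mid [(0.33, [0.547, -0.117, 0.075])]
scene strips [(0.79, [0.757, 0.027, -0.001])]
scene slidebox [(0.94, [0.755, -0.09, 0.0])]
scene beaker [(0.96, [0.763, 0.205, 0.001])]
scene crank_grip [(0.65, [0.542, -0.362, 0.19])]
scene cover_grip [(0.94, [0.552, -0.113, 0.127]), (0.64, [0.464, 0.519, 0.051])]
scene plate1_mid []
-0.064 8 0.0864
-0.043 15 0.0853
0.037 22 0.085
0.06 37 0.0826
```

```bash
python3 -c "
from station import *
print(order.sign_off())"
```

```text
the job is handed in; nothing more can be done
None
```

Job handed in: both plates found in the tray (no third was there) and the cover are flush on the pins, the valve was cranked open to its felt stop and backed off about 91°, and the strip bottle, slide box and beaker are where they started.

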